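# Fit the retaining ring on the chair-trolley wheel

### The arm

A 6-joint arm with a two-finger parallel gripper is mounted at the origin on the work surface. World frame = base frame: x ahead of the robot, y to its left, z up, the work surface at z = 0. Lengths are in m, angles in degrees, forces in N, time in s.
With the tool pointing down it reaches from about 0.25 to 0.725 m from the base axis. Payload 9.7 kg.
Tool frame: the origin (TCP) lies midway between the tips of the shut fingers; the grasp point (between the pads) lies 19 mm behind it (bot.pinch_z is the distance from the TCP to the grasp point, in m); z points along the fingers, y is the direction in which the jaws open and shut (so a half turn about z gives the same grasp; the last joint's range is limited). The gripper opens to 85 mm and grips with 20 to 120 N. Pads are 22 mm wide; open, the fingers measure 114 mm over their backs; the gripper's body (76 mm by 85 mm) begins 54 mm behind the grasp point. The pads swing forward as they close: fully open they stand 13 mm farther back than shut.
Start: joints at [63.885, 4.979, 10.078, 95.1, 0, 90], TCP at [0.242, 0.494, 0.231] pointing down, gripper open.
Joint ranges: [-179.16, 179.16], [-48.56, 103.87], [-65.8, 70.77], [-126.05, 130.52], [-82.76, 87.17], [-180, 180]. Speed limits (degrees/s): [127.2, 127.2, 147.25, 180, 180, 180].

### API

Orientations are given as [roll, pitch, yaw] about the fixed x, y, z axes, in that order (R = Rz(yaw) Ry(pitch) Rx(roll)).
In Python, from workcell import bot, imaging gives the robot as it stands.
- The arm moves only by the tool servo_tool, never from a script. Its argument "moves" is a list that holds one entry, the list of rows, each a list of 7 numbers: the turn, a rotation vector about the tool's x, y, z in rad, then the shift along the tool's x, y, z in cm, then the finger opening in cm, from 0 to 8.54. A call has 1 to 12 rows; each row shifts and turns the pose as measured when the row begins, along the tool's axes as they then stand; what a row does not reach is not made up. A row lasts 1/12 s, in which the tool goes at most 41.7 mm and 7.16 degrees, less where a joint would pass 70% of its speed; a pose out of reach is approached as far as the arm can. A call is refused whole if a number of a shift passes 4.17 or a number of a turn 0.125, either way. A call with a gripper value outside its range is refused whole. The fingers move at their own pace and stop on an object; "force" is the grip in N (left out, the last holds). Time passes only in rows, so rows that do not move let the fingers close. It gives the time, the measured TCP pose, the force and the opening at its end, in the units of the state.
- bot.get_obs(): the state, without advancing time (a new reading comes with each control period).
- imaging.camera(name): name is "scene" or "top" or "wrist"; returns the picture (384x512x3 uint8, blue, green, red); there is no depth.
- imaging.calibration(name): a dict with "fx", "fy", "cx", "cy" (pixels), "camera_from_world" (4x4, takes a point from world to camera coordinates). Camera axes: x right, y down, z forward; pixel columns grow to the right and rows downward; lengths in m; the calibration is good to about 2 mm. The wrist camera is an equidistant fisheye: a pixel r from the principal point sees the ray r / f radians off the axis. A picture is of the moment at which its call begins: read the wrist's pose just before it. calibration takes no time and is no camera call; for the wrist camera it gives the pose at the moment of the call.
- bot.job_done(): hands the job in, once; it reports no verdict.
The state is a dict: "time": time; "q": joint angles; "qd": joint speeds; "joint_efforts": joint torques, N m; "ee_pos": TCP position; "tcp_rot": TCP orientation; "wrist_force": force on the tool from outside, world axes, zero at the start; "torque": the same for the moment, N m; "opening": finger opening in m.
Only numpy, scipy, OpenCV 4.12 (cv2) and the standard library are available. Lean on these libraries where they do the work, as an engineer would, in place of code of your own. Each camera call takes 0.05 s, during which the arm holds its last target.

### The job

The wheel of the hall's chair trolley is back on its axle and only the retaining ring is missing. Take the circlip pliers from the wooden stand by their handles, spread the ring in the blue tray with them by its two eyes, slide it over the axle down to the washer and let it close into the groove; then hang the pliers back in their stand. Keep your fingers off the ring itself and leave the flask, sketchbook, cardboard tube and pen box where they are.

Things in the scene. Friction and masses are not known exactly. Their poses are not given: they have to be found in the camera images.
- pliers_grip (a point): Circlip pliers, red handles, steel jaws, 170 mm long, 0.15 kg, hanging jaws down in the stand. Point midway between the handles, 28 mm below their tops, 140 mm above pliers_tips. z: jaws to handles; y: from handle to handle, the squeeze direction; x: along the pivot bolt. A half turn about z is the same tool. Handles here: 15 mm wide (x), straight for 50 mm along z, 58 mm over their outsides at rest.
- pliers_tips (a point): Midway between the two tips of the pliers, level with their shoulders; axes as pliers_grip. Each tip is a flat shoulder, 9 x 8 mm, with a pin of 3.2 mm diameter and 3.2 mm length below it. Pins 18 mm apart (along y) at rest, 35 mm at the stop. Squeezing the handles spreads the tips.
- lever_l (a joint): Angle of the pliers' left lever: 0 rad at rest, 0.145 at the stop (tips fully spread, handles 35 mm over their outsides); the right lever mirrors it. A spring holds the handles apart: up to about 27 N on each they stay at rest, so 20 N carries the pliers unspread. With a ring on, reaching the stop takes about 45 N; let go, they spring back to rest.
- stand_slot (a point): Beech tool stand, 75 x 110 mm, 62 mm high, fixed. Middle of its slot's mouth, on the top face; z up. The slot goes right through, 15 mm along x, 38 mm along y. The pliers hang in it, their y along its y (either way round), the pivot bolt (16 mm thick, 30 mm long) lying across it on the top face: shoulders of the tips 52 mm below this point, pliers_grip 88 mm above it.
- tray: Blue parts tray, 120 x 100 mm, fixed, walls 12 mm high; the ring lies on its floor, 3 mm above the table. Origin under its centre.
- ring_center (a point): Dark steel external retaining ring (circlip), 30 g, flat in the tray: 28.6 mm inside, 39.6 mm outside, 3.5 mm thick, a round ear at each end of its gap. Centre of the ring, half-way up; z up, x towards the gap, y along the line of the eyes. Each end springs back with about 6 N when spread. Let go above the groove it clamps on the axle and does not slide down.
- ring_eyes (a point): Midway between the ring's two eyes, on its upper face, 21 mm from the centre along x; axes as ring_center. Eyes: through holes of 6.5 mm diameter in 12 mm ears, 9 mm to each side along y while free. Pins in the eyes: the shoulders rest on the ears at this height; pins beside the holes: 3.2 mm higher. Spread to the stop, pliers and ring hold each other and ring_center is about 20 mm from pliers_tips.
- ring_l (a joint): Spread of the left (+y) half of the ring: 0 rad free or seated in the groove, about 0.17 at the pliers' stop, about 0.12 when clamped on the full axle. Fully spread, the axle passes through best with its axis 2 mm on the gap side of ring_center (18 mm from pliers_tips), with 1 to 2 mm of play.
- ring_r (a joint): The same for the right (-y) half of the ring.
- axle_groove (a point): Trolley wheel, black tyre, blue centre, 160 mm diameter, lying flat on its upright axle, fixed but free to spin. Point on the axle's axis, mid-height of the groove; z up. Axle 32 mm diameter; groove 28 mm diameter, 5.4 mm wide. A bright 60 mm washer has its top 2.2 mm below this point: a ring lying on it is level with the groove and closes into it when let go, its centre 0.5 mm below this point.
- axle_end (a point): Top end of the axle, on its axis, 25.3 mm above axle_groove; its last 5.5 mm are a cone from 32 mm down to 23 mm diameter.
- flask: Purple drinks flask with a black cap, 70 mm diameter, 220 mm high, standing; origin under its centre. Leave alone.
- sketchbook: Black sketchbook, 150 by 210 mm, 20 mm thick, lying; origin under its centre. Leave alone.
- tube: Cardboard tube, 44 mm diameter, 105 mm high, standing; origin under its centre. Leave alone.
- pen_box: Low green box of felt pens, 60 by 90 mm, 48 mm high; origin under its centre. Leave alone.
Not all that is in view belongs to the job. Leave any turquoise look-alike of the part that bears pliers_grip alone.

How it is judged (in metres and radians):
On the way, in this order (a step that is already met when the one before it is completed fails the run):
1. the ring, spread by the pliers in its eyes, is lifted out of the tray (value of joint each of ring_l, ring_r above 0.1 rad and value of joint lever_l above 0.07 rad and height (world z) of ring_center above 0.05 m and distance between ring_eyes and pliers_tips below 0.012 m), for 0.1 s.
2. the ring is closed in the groove, flat against the washer (horizontal distance between ring_center and axle_groove below 0.003 m and z of ring_center in the frame of axle_groove between -0.0025 and 0.0025 m and angle between the z axis of ring_center and the z axis of axle_groove, either way round below 0.1 rad and value of joint each of ring_l, ring_r below 0.05 rad), for 0.2 s.
At the end, for the whole second after the job is handed in: Ring closed in the groove: centred within 3 mm, within 2.5 mm of its height, level within 0.1 rad, both halves under 0.05 rad. Pliers hanging in the slot: tilt under 0.2 rad, handle point within 25 mm of the slot sideways, tips 44 mm or more below the stand top. Both at rest (all of step 2 and horizontal distance between pliers_grip and stand_slot below 0.025 m and z of pliers_tips in the frame of stand_slot below -0.044 m and angle between pliers_grip's own z axis and vertical below 0.2 rad and linear speed of each of pliers, ring below 0.02 m/s); the robot touches nothing.
It fails at once if the fingers touch the ring (contact force between the fingers and ring above 0.5 N).
It fails at once if the flask is moved more than 20 mm or tipped (distance of flask from where it was at the start of the episode above 0.02 m or angle between flask's own z axis and vertical above 0.3 rad).
It fails at once if the sketchbook is moved more than 20 mm or tipped (distance of sketchbook from where it was at the start of the episode above 0.02 m or angle between sketchbook's own z axis and vertical above 0.3 rad).
It fails at once if the tube is moved more than 20 mm or tipped (distance of tube from where it was at the start of the episode above 0.02 m or angle between tube's own z axis and vertical above 0.3 rad).
It fails at once if the pen box is moved more than 20 mm or tipped (distance of pen_box from where it was at the start of the episode above 0.02 m or angle between pen_box's own z axis and vertical above 0.3 rad).
It also fails if it takes over 61 s, if anything falls off the work surface, if the arm or the gripper's body presses on something with over 40 N, if the wrist force passes 120 N, or if a joint passes its speed limit or range.

## Working session

There is one attempt and no reset: what is moved stays moved. The work goes in short steps, Python scripts to look and compute and a tool call to move; the robot and the scene stay as the last step left them, time stands still between calls to the robot, and variables do not carry over. Pictures are saved under pics/ and viewed, and the job is handed in when it is done.

Besides the shell and the picture viewer there is one more tool, called as a command line: name --argument value ..., lists and objects as JSON in quotes. servo_tool: Moves the arm, as the interface text tells. Its arguments: {"type":"object","properties":{"moves":{"type":"array","items":{"type":"array","items":{"type":"array","items":{"type":"number"}}}},"force":{"type":"number"}},"required":["moves"]}

```bash
mkdir -p pics; ls
python3 - <<'E'
from workcell import bot, imaging
import cv2
print(bot.get_obs())
for n in ["scene","top","wrist"]:
    c=imaging.calibration(n); print(n,c)
    cv2.imwrite(f"pics/{n}0.png",imaging.camera(n))
E
```

```text
pics
{'time': 0.0, 'q': array([ 6.38841291e+01,  5.01016862e+00,  1.00336519e+01,  9.51000450e+01,
       -1.47116820e-03,  9.00010190e+01]), 'qd': array([ 0.00628574, -0.00147877, -0.04618733, -0.03172031, -0.14118605,
        0.01257977]), 'joint_efforts': array([-1.67086735e-03, -5.20390427e+01,  4.64801788e+01,  1.62614178e-02,
       -2.88934393e-05,  6.90864709e-06]), 'ee_pos': array([0.24200468, 0.49363023, 0.23058483]), 'tcp_rot': array([-1.79923438e+02,  1.47252859e-03,  1.53883112e+02]), 'wrist_force': array([-0.39584588, -0.07622235, -0.03070198]), 'torque': array([0.03075998, 0.00127298, 0.00364499]), 'opening': 0.08525203238430287}
scene {'fx': 359.69113763590804, 'fy': 359.69113763590804, 'cx': 257.1097679018788, 'cy': 183.32911361985467, 'camera_from_world': array([[-0.85619584,  0.51657719, -0.00875709,  0.49488248],
       [ 0.38243675,  0.62228763, -0.68300822, -0.06367871],
       [-0.34737704, -0.58813783, -0.73035819,  1.19928147],
       [ 0.        ,  0.        ,  0.        ,  1.        ]])}
top {'fx': 448.3088123595944, 'fy': 448.3088123595944, 'cx': 256.0244051984381, 'cy': 185.88953010533692, 'camera_from_world': array([[ 0.00594386, -0.99996699,  0.00553921, -0.11379304],
       [-0.99445603, -0.00649247, -0.10495265,  0.5500962 ],
       [ 0.10498515, -0.00488468, -0.99446179,  1.27831058],
       [ 0.        ,  0.        ,  0.        ,  1.        ]])}
wrist {'fx': 297.3186396354542, 'fy': 297.3186396354542, 'cx': 255.0472261233971, 'cy': 186.55276689209654, 'camera_from_world': array([[ 4.40353945e-01,  8.97824122e-01, -4.97785807e-04,
        -5.50052538e-01],
       [ 8.61474156e-01, -4.22369158e-01,  2.81898160e-01,
        -3.62229595e-02],
       [ 2.52884719e-01, -1.24563796e-01, -9.59444204e-01,
         3.79578126e-01],
       [ 0.00000000e+00,  0.00000000e+00,  0.00000000e+00,
         1.00000000e+00]])}
```

View pics/scene0.png

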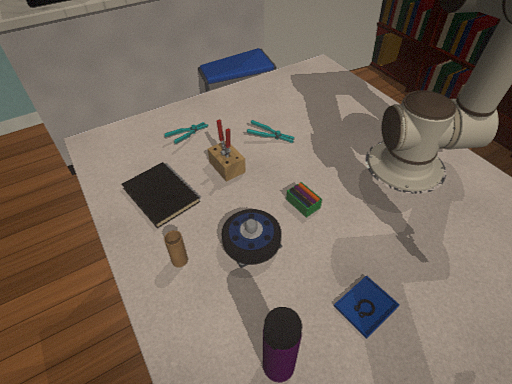

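View pics/top0.png

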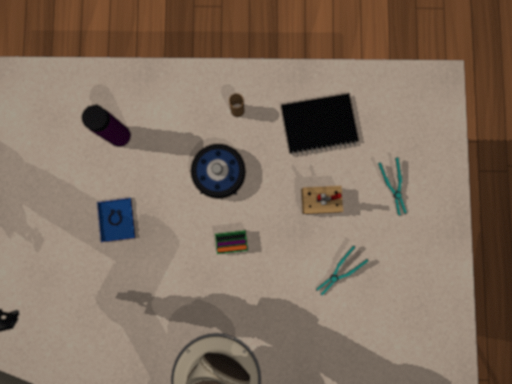

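View pics/wrist0.png

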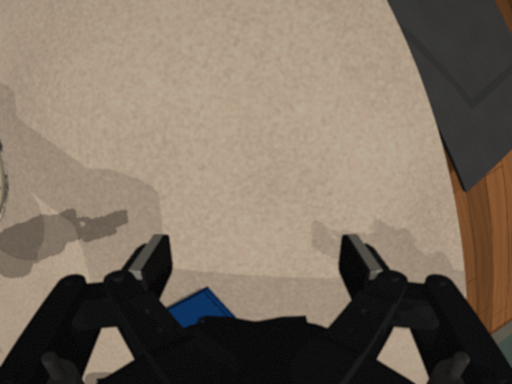

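```bash
cat > h.py <<'E'
import numpy as np, cv2
from workcell import bot, imaging
from scipy.spatial.transform import Rotation as R
def ray(cal,u,v,fish=False):
    M=np.array(cal["camera_from_world"]);Rm=M[:3,:3];t=M[:3,3]
    x=(u-cal["cx"])/cal["fx"];y=(v-cal["cy"])/cal["fy"]
    if fish:
        r=np.hypot(x,y); d=np.array([x/r*np.sin(r),y/r*np.sin(r),np.cos(r)]) if r>0 else np.array([0,0,1.])
    else: d=np.array([x,y,1.])
    d=Rm.T@d; return -Rm.T@t, d/np.linalg.norm(d)
def plane(cal,u,v,z,fish=False):
    o,d=ray(cal,u,v,fish); return o+d*(z-o[2])/d[2]
def tri(rays):
    A=np.zeros((3,3));b=np.zeros(3)
    for o,d in rays:
        P=np.eye(3)-np.outer(d,d);A+=P;b+=P@o
    p=np.linalg.solve(A,b)
    return p,[np.linalg.norm((np.eye(3)-np.outer(d,d))@(p-o)) for o,d in rays]
def proj(cal,p,fish=False):
    M=np.array(cal["camera_from_world"]);c=M[:3,:3]@np.asarray(p)+M[:3,3]
    if fish:
        th=np.arctan2(np.hypot(c[0],c[1]),c[2]);n=np.hypot(c[0],c[1])
        return np.array([cal["cx"]+cal["fx"]*th*c[0]/n,cal["cy"]+cal["fy"]*th*c[1]/n])
    return np.array([cal["cx"]+cal["fx"]*c[0]/c[2],cal["cy"]+cal["fy"]*c[1]/c[2]])
def st():
    o=bot.get_obs()
    print("t",round(o["time"],2),"pos",np.round(o["ee_pos"]*1000,1),"rot",np.round(o["tcp_rot"],2),"F",np.round(o["wrist_force"],1),"open",round(o["opening"]*1000,1),"q",np.round(o["q"],1))
    return o
def rel(target_pos,target_R):
    "tool-frame delta to a target: rotvec rad, shift cm"
    o=bot.get_obs();Rc=R.from_euler('xyz',o["tcp_rot"],degrees=True)
    return (Rc.inv()*target_R).as_rotvec(), Rc.inv().apply(np.asarray(target_pos)-o["ee_pos"])*100
E
python3 - <<'E'
import cv2
s=cv2.imread('pics/scene0.png');t=cv2.imread('pics/top0.png')
def cr(i,x,y,w,h,k): return cv2.resize(i[y:y+h,x:x+w],None,fx=k,fy=k,interpolation=cv2.INTER_CUBIC)
a=cr(s,150,105,160,90,5);cv2.imwrite('pics/cs.png',a)
import numpy as np
b=np.hstack([cr(t,290,170,65,60,6),cr(t,90,190,55,60,6)[:, :330]]);cv2.imwrite('pics/ct.png',b)
b=np.hstack([cr(s,325,270,80,70,5),cr(s,210,195,80,70,5)]);cv2.imwrite('pics/ct2.png',b)
b=cr(t,185,135,65,70,8);cv2.imwrite('pics/ct3.png',b)
E
```

```text
(no output)
```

View pics/cs.png

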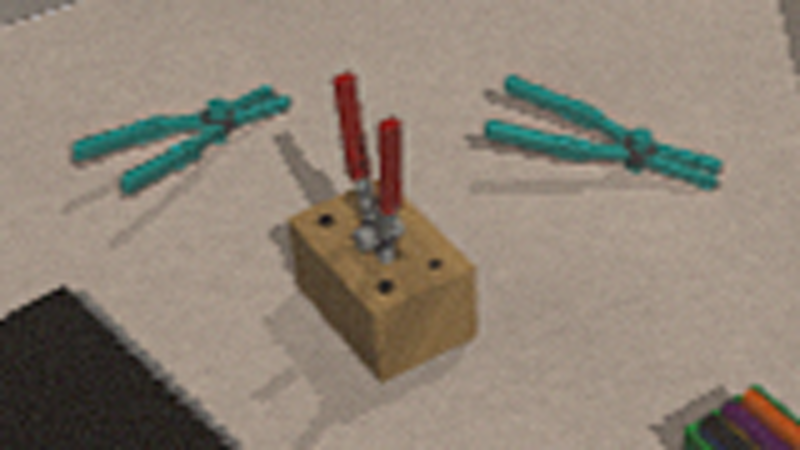

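View pics/ct.png

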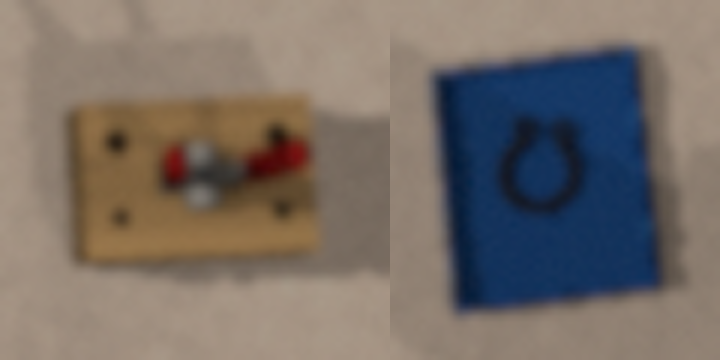

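View pics/ct2.png

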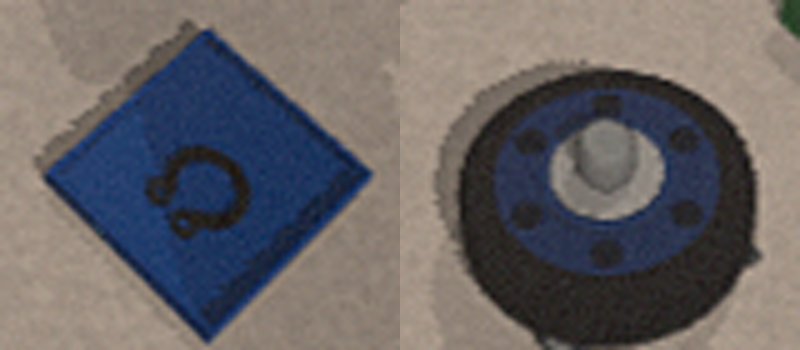

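Run:
```python
from h import *
S=imaging.calibration("scene");T=imaging.calibration("top")
s=cv2.imread('pics/scene0.png');t=cv2.imread('pics/top0.png')
# stand in top view: crop corners (75,105)(312,95)(322,247)(82,263) /6 + (290,170)
for c in [(75,105),(312,95),(322,247),(82,263)]:
    print("stand",plane(T,290+c[0]/6,170+c[1]/6,.062)[:2].round(4))
# scene top face corners crop/5+(150,105): 
for c in [(290,222),(365,185),(475,265),(380,305)]:
    print("stand s",plane(S,150+c[0]/5,105+c[1]/5,.062)[:2].round(4))
h1=tri([ray(S,150+345/5,105+78/5),ray(T,290+300/6,170+152/6)])
h2=tri([ray(S,150+390/5,105+124/5),ray(T,290+175/6,170+160/6)])
print(h1,h2)
# axle
for z in(.08,.09,.1): print('axle', plane(S,210+206/5,195+125/5,z)[:2].round(4))
def hsv(i): return cv2.cvtColor(i,cv2.COLOR_BGR2HSV)
m=(hsv(t)[:,:,0]>100)&(hsv(t)[:,:,0]<130)&(hsv(t)[:,:,1]>120)
m=m.astype('uint8');n,l,stt,c=cv2.connectedComponentsWithStats(m)
for i in range(1,n):
    if stt[i,4]>50: print(stt[i],c[i], plane(T,*c[i],.005)[:2].round(4))
# ring
print("ring c",plane(T,90+(540-390)/6,190+170/6,.005)[:2], plane(S,325+210/5,270+188/5,.005)[:2])
print("eyes",plane(T,90+(525-390)/6,190+130/6,.006)[:2],plane(T,90+(567-390)/6,190+128/6,.006)[:2])
print("eyes s",plane(S,325+158/5,270+187/5,.006)[:2],plane(S,325+183/5,270+225/5,.006)[:2])
```

```text
stand [ 0.5436 -0.2424]
stand [ 0.5491 -0.3549]
stand [ 0.477  -0.3586]
stand [ 0.4688 -0.2453]
stand s [ 0.554  -0.3468]
stand s [ 0.4956 -0.3539]
stand s [ 0.4722 -0.2484]
stand s [ 0.5402 -0.2477]
(array([ 0.51274108, -0.32758762,  0.17300881]), [np.float64(0.00035586509700201837), np.float64(0.00035586509700234265)]) (array([ 0.50958982, -0.27398179,  0.17266843]), [np.float64(0.0010972924561916259), np.float64(0.0010972924561917165)])
axle [ 0.5862 -0.0151]
axle [ 0.5899 -0.0085]
axle [ 0.5936 -0.0018]
[196 149  44  43 979] [217.5526047 169.8988764] [0.6005 0.0045]
[  98  199   36   42 1262] [115.92709984 219.67908082] [0.4507 0.3012]
ring c [0.4546206  0.30404736] [0.45538957 0.30450436]
eyes [0.47413783 0.31185323] [0.475247   0.29130504]
eyes s [0.4766694 0.2914957] [0.47918455 0.31160654]
```

View pics/ct3.png

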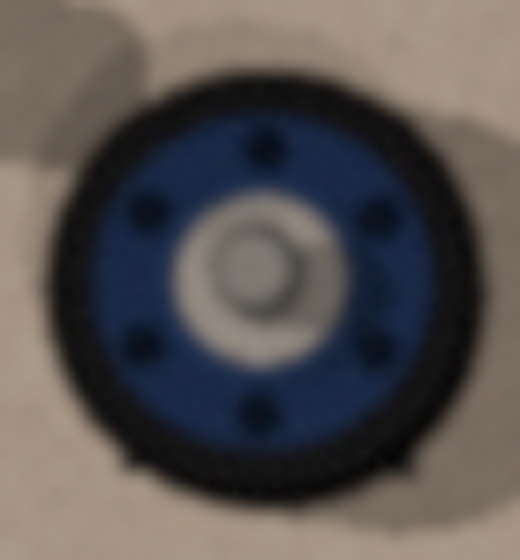

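Run:
```python
from h import *
o=st();c=imaging.calibration("wrist");M=c["camera_from_world"];Rc=R.from_euler('xyz',o["tcp_rot"],degrees=True)
C=-M[:3,:3].T@M[:3,3]
print("cam in tool",Rc.inv().apply(C-o["ee_pos"]), "axes (cam x,y,z in tool)\n",Rc.inv().apply(M[:3,:3]))
# what wrist sees of the tips of pliers when held: tips at tool (0,0,0.121), ring etc
for p in [(0,.009,.121),(0,-.009,.121),(0,.0175,.121),(-.02,0,.121),(.02,0,.121),(0,0,0)]:
    print(p,proj(c,Rc.apply(p)+o["ee_pos"],True))
a,b=rel([.511,-.3008,.25],R.from_euler('xyz',[180,0,3.4],degrees=True));print(a,b)
```

```text
t 0.15 pos [242.  493.7 230.7] rot [-179.94   -0.    153.89] F [ 1.1 -0.   0.1] open 85.4 q [63.9  5.  10.  95.1  0.  90. ]
cam in tool [ 0.07213775  0.00028646 -0.14348245] axes (cam x,y,z in tool)
 [[-2.42430245e-04  9.99999724e-01 -7.01918849e-04]
 [-9.59438319e-01 -4.30480753e-04 -2.81918298e-01]
 [-2.81918522e-01  6.05102318e-04  9.59438159e-01]]
(0, 0.009, 0.121) [264.31240468 180.74727014]
(0, -0.009, 0.121) [244.79656157 180.75585964]
(0, 0.0175, 0.121) [273.51024349 180.7490029 ]
(-0.02, 0, 0.121) [254.56956794 201.24905691]
(0.02, 0, 0.121) [254.53976792 159.45012672]
(0, 0, 0) [254.35910165 240.08905534]
[-3.82099824e-04  1.33807645e-03  2.62650062e+00] [-59.12156999 -59.50374946  -1.86724696]
```

servo_tool --moves '[[[0,0,0,-3.6,-0.9,0,8.5],[0,0,0,-3.6,-0.9,0,8.5],[0,0,0,-3.6,-0.9,0,8.5],[0,0,0,-3.6,-0.9,0,8.5],[0,0,0,-3.6,-0.9,0,8.5],[0,0,0,-3.6,-0.9,0,8.5],[0,0,0,-3.6,-0.9,0,8.5],[0,0,0,-3.6,-0.9,0,8.5],[0,0,0.12,0,0,0,8.5],[0,0,0.12,0,0,0,8.5],[0,0,0.12,0,0,0,8.5],[0,0,0.12,0,0,0,8.5]]]'

```text
time: 1.15
ee_pos: [0.4787, 0.2919, 0.2253]
tcp_rot: [-179.5, 0.1, 126.2]
wrist_force: [0.3, -0.2, 0.0]
opening: 0.0846
```

servo_tool --moves '[[[0,0,0.12,0,0,0.7,8.5],[0,0,0.12,0,0,0.7,8.5],[0,0,0.12,0,0,0.7,8.5],[0,0,0.12,0,0,0.7,8.5],[0,0,0.12,0,0,0.7,8.5],[0,0,0.12,0,0,0.7,8.5],[0,0,0.12,0,0,0.7,8.5],[0,0,0.12,0,0,0.7,8.5],[0,0,0.12,0,0,0.7,8.5],[0,0,0.12,0,0,0.7,8.5],[0,0,0.12,0,0,0.7,8.5],[0,0,0.12,0,0,0.7,8.5]]]'

```text
time: 2.15
ee_pos: [0.4779, 0.2901, 0.1351]
tcp_rot: [-180.0, 0.7, 40.3]
wrist_force: [0.3, -0.1, 0.3]
opening: 0.0852
```

Run:
```python
from h import *
st()
print(rel([.475,.303,.12],R.from_euler('xyz',[180,0,-4],degrees=True)))
```

```text
t 2.15 pos [477.9 290.1 135.1] rot [-179.99    0.71   40.31] F [ 0.3 -0.1  0.3] open 85.2 q [ 3.13e+01  6.10e+00  6.00e-01  8.52e+01 -1.00e-01  1.71e+02]
(array([0.00453937, 0.01181702, 0.77338318]), array([ 0.63209167, -1.17357434,  1.50552154]))
```

servo_tool --moves '[[[0,0,-0.12,0,0,0,8.5],[0,0,-0.12,0,0,0,8.5],[0,0,-0.12,0,0,0,8.5],[0,0,-0.12,0,0,0,8.5],[0,0,-0.12,0,0,0,8.5],[0,0,-0.12,0,0,0,8.5],[0,0,-0.12,0,0,0,8.5],[0,0,-0.12,0,0,0,8.5],[0,0,-0.12,0,0,0,8.5],[0,0,-0.12,0,0,0,8.5],[0,0,-0.12,0,0,0,8.5],[0,0,-0.12,0,0,0,8.5]]]'

```text
time: 3.15
ee_pos: [0.4752, 0.2884, 0.1284]
tcp_rot: [-178.6, 0.0, 124.6]
wrist_force: [0.6, 0.1, 0.2]
opening: 0.085
```

servo_tool --moves '[[[0,0,-0.12,0,0,0,8.5],[0,0,-0.12,0,0,0,8.5],[0,0,-0.12,0,0,0,8.5],[0,0,-0.12,0,0,0,8.5],[0,0,-0.12,0,0,0,8.5],[0,0,-0.12,0,0,0,8.5],[0,0,-0.12,0,0,0,8.5],[0,0,-0.12,0,0,0,8.5]]]'

```text
time: 3.82
ee_pos: [0.474, 0.2877, 0.1257]
tcp_rot: [-179.1, -1.4, -178.1]
wrist_force: [-0.2, 0.2, -0.1]
opening: 0.0851
```

Run:
```python
from h import *
st()
print(rel([.475,.303,.12],R.from_euler('xyz',[180,0,176],degrees=True)))
c=imaging.calibration("wrist");i=imaging.camera("wrist");cv2.imwrite('pics/w1.png',i)
import json; json.dump({k:(v.tolist() if hasattr(v,'tolist') else v) for k,v in c.items()},open('w1.json','w'))
cv2.imwrite('pics/w1c.png',cv2.resize(i[90:290,130:380],None,fx=3,fy=3,interpolation=cv2.INTER_CUBIC))
```

```text
t 3.82 pos [474.  287.7 125.7] rot [-179.11   -1.38 -178.08] F [-0.2  0.2 -0.1] open 85.1 q [31.3  6.5 -0.  85.2 -0.1 29.4]
(array([-0.01667551, -0.02325593,  0.10343929]), array([-0.16264064,  1.53144924,  0.54134738]))
```

View pics/w1c.png

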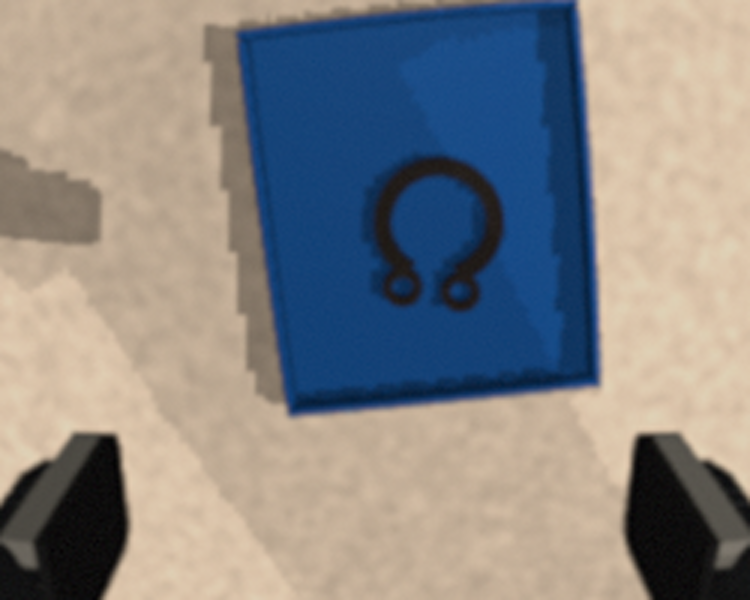

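Run:
```python
from h import *
import json
c=json.load(open('w1.json'));
e1=plane(c,130+401.5/3,90+286/3,.0055,True);e2=plane(c,130+460/3,90+291/3,.0055,True)
k=plane(c,130+438/3,90+221/3,.00475,True)
m=(e1+e2)/2;d=e2-e1
print(e1,e2,np.linalg.norm(d),"mid",m,"ctr",k,"yaw y",np.degrees(np.arctan2(-d[0],d[1])), "yaw x",np.degrees(np.arctan2(*(m-k)[1::-1])),np.linalg.norm(m-k))
i=cv2.imread('pics/w1.png');h=cv2.cvtColor(i,cv2.COLOR_BGR2HSV)
# dark ring mask
m_=(i[:,:,0]<60)&(i[:,:,2]<70); m_=m_[100:220,200:330]
m_=m_.astype('uint8');n,l,s,cc=cv2.connectedComponentsWithStats(m_)
for j in range(1,n):
    if s[j,4]>30: print(s[j],cc[j]+[200,100])
cv2.imwrite('pics/w1m.png',cv2.resize(m_*255,None,fx=5,fy=5,interpolation=cv2.INTER_NEAREST))
```

```text
[0.47529778 0.29463555 0.0055    ] [0.47621072 0.31275876 0.0055    ] 0.01814618421676428 mid [0.47575425 0.30369716 0.0055    ] ctr [0.45469668 0.30490204 0.00475   ] yaw y -2.88379325409118 yaw x -3.274825594410276 0.021105343438389775
[ 55  43  42  50 711] [275.01265823 166.76090014]
```

View pics/w1m.png

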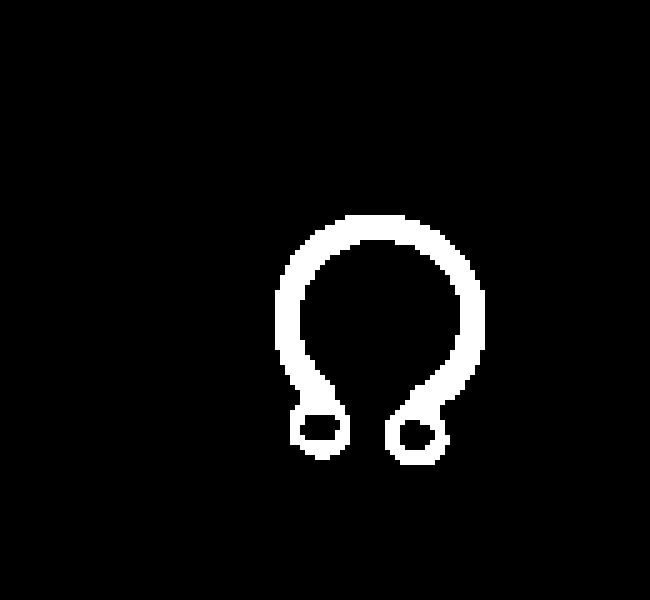

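servo_tool --moves '[[[-0.017,-0.023,0.085,-1.3,-3.5,-1.2,8.5],[0,0,0,-1.3,-3.5,-1.2,8.5],[0,0,0,-1.3,-3.5,-1.2,8.5],[0,0,0,-1.3,-3.5,-1.2,8.5],[0,0,0,-1.3,-3.5,-1.2,8.5],[0,0,0,-1.3,-3.5,-1.2,8.5],[0,0,0,-1.3,-3.5,-1.2,8.5],[0,0,0,-1.3,-3.5,-1.2,8.5]]]'

```text
time: 4.53
ee_pos: [0.5666, -0.0012, 0.2203]
tcp_rot: [-180.0, -0.4, 176.7]
wrist_force: [0.4, 0.4, -0.1]
opening: 0.0847
```

```bash
cat >> h.py <<'E'
import json
def shot(name,box=None,k=3):
    o=st();c=imaging.calibration("wrist");i=imaging.camera("wrist");cv2.imwrite(f'pics/{name}.png',i)
    c={k_:(v.tolist() if hasattr(v,'tolist') else v) for k_,v in c.items()};json.dump(c,open(name+'.json','w'))
    if box:
        x,y,w,h=box;cv2.imwrite(f'pics/{name}c.png',cv2.resize(i[y:y+h,x:x+w],None,fx=k,fy=k,interpolation=cv2.INTER_CUBIC))
    return o,c,i
E
python3 -c "
from h import *
shot('w2',(130,70,266,200),3)"
```

```text
t 4.53 pos [566.6  -1.2 220.3] rot [-179.98   -0.38  176.71] F [ 0.4  0.4 -0.1] open 84.7 q [-0.1  7.5 11.5 94.5 -0.   3.2]
```

View pics/w2c.png

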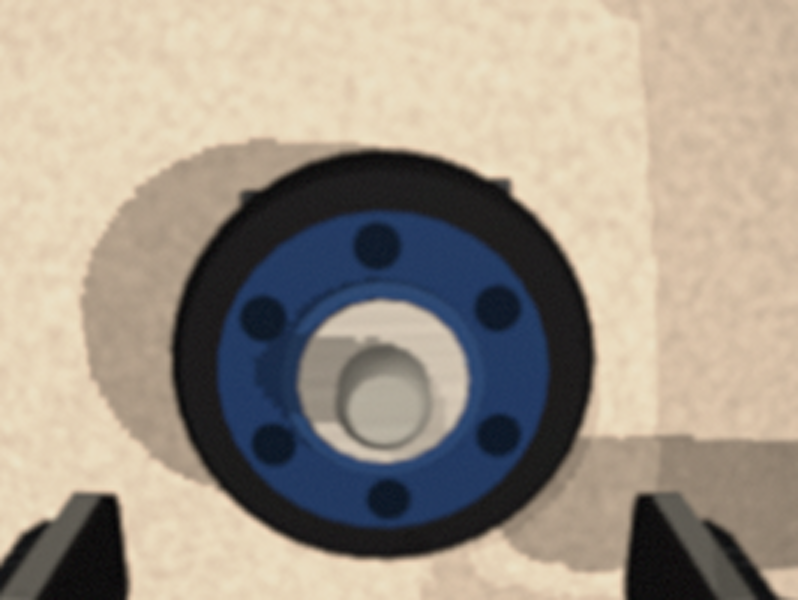

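```bash
cat > wh.py <<'E'
from h import *
from scipy.optimize import least_squares
import sys
def fit(names):
    pts=[]
    for nm in names:
        c=json.load(open(nm+'.json'));i=cv2.imread(f'pics/{nm}.png').astype(int)
        b=((i[:,:,0]-i[:,:,2])>15).astype('uint8')
        cn,hi=cv2.findContours(1-b,cv2.RETR_LIST,cv2.CHAIN_APPROX_NONE)
        cand=[k for k in cn if 1000<cv2.contourArea(k)<8000 and 0.7<cv2.boundingRect(k)[2]/cv2.boundingRect(k)[3]<1.4]
        for k in cand: print(nm,cv2.boundingRect(k),cv2.contourArea(k),cv2.fitEllipse(k))
        k=min(cand,key=lambda k:abs(cv2.boundingRect(k)[0]+cv2.boundingRect(k)[2]/2-256)); pts.append((c,k[:,0,:]))
    return pts
def solve(pts,zf=None):
    def f(x):
        r=[]
        for c,k in pts:
            for u,v in k[::2]:
                p=plane(c,u,v,x[2],True); r.append(np.hypot(p[0]-x[0],p[1]-x[1])-x[3])
        return np.array(r)*1000
    s=least_squares(f,[.59,0,.06,.030],loss='soft_l1',bounds=([.5,-.1,.03,.0298],[.7,.1,.12,.0308])); return s
if __name__=="__main__":
    p=fit(sys.argv[1:]);s=solve(p);print(s.x,np.abs(s.fun).mean())
E
python3 wh.py w2
python3 - <<'E'
from h import *
c=json.load(open('w2.json'));T=imaging.calibration("top");S=imaging.calibration("scene")
a=(130+385/3,70+406/3)
print(tri([ray(c,*a,True),ray(T,185+255/8,135+265/8)]))
print(tri([ray(c,*a,True),ray(T,185+255/8,135+265/8),ray(S,251.2,220)]))
w=(130+384/3,70+381/3)
for z in (.05,.055,.06,.065,.07): print(z,plane(c,*w,z,True)[:2],plane(c,*a,z+.0275,True)[:2])
E
```

```text
w2 (229, 170, 57, 55) 2382.0 ((257.1999816894531, 196.56134033203125), (53.774845123291016, 56.425785064697266), 88.31657409667969)
w2 (428, 32, 66, 89) 4503.0 ((461.30712890625, 74.78118133544922), (60.95877456665039, 102.73442077636719), 169.42697143554688)
[5.92933431e-01 6.05076640e-05 6.63434952e-02 2.98000000e-02] 0.2600617552794674
(array([5.94226007e-01, 3.48937740e-04, 8.70516304e-02]), [np.float64(0.0006666318236595751), np.float64(0.0006666318236596176)])
(array([ 0.59203826, -0.000837  ,  0.09865838]), [np.float64(0.0024487864743485193), np.float64(0.0004554032757168502), np.float64(0.002012573957789336)])
0.05 [0.59789744 0.00079091] [0.59792841 0.00086988]
0.055 [0.59627079 0.00083221] [0.5961452  0.00091376]
0.06 [0.59464413 0.00087351] [0.594362   0.00095765]
0.065 [0.59301748 0.00091481] [0.59257879 0.00100153]
0.07 [0.59139082 0.00095611] [0.59079558 0.00104542]
```

servo_tool --moves '[[[0,0.007,0,-3.1,0,1.8,8.5],[0,0,0,-3.1,0,1.8,8.5],[0,0,0,-3.1,0,1.8,8.5],[0,0,0,0,0,0,8.5]]]'

```text
time: 4.92
ee_pos: [0.6654, -0.0199, 0.1681]
tcp_rot: [-179.8, -0.3, 175.2]
wrist_force: [0.0, 0.6, -1.8]
opening: 0.085
```

```bash
python3 -c "
from h import *
shot('w3',(155,170,200,150),4)"; python3 wh.py w2 w3;python3 wh.py w3
```

```text
t 4.92 pos [665.4 -19.9 168.1] rot [-179.83   -0.31  175.23] F [ 0.   0.6 -1.8] open 85.0 q [-1.6 20.9 21.9 91.3 -0.2  3.1]
w2 (229, 170, 57, 55) 2382.0 ((257.1999816894531, 196.56134033203125), (53.774845123291016, 56.425785064697266), 88.31657409667969)
w2 (428, 32, 66, 89) 4503.0 ((461.30712890625, 74.78118133544922), (60.95877456665039, 102.73442077636719), 169.42697143554688)
w3 (235, 65, 74, 72) 4064.0 ((271.4820251464844, 100.482177734375), (71.38992309570312, 72.49067687988281), 100.04907989501953)
[5.93300605e-01 5.35306100e-05 6.52141109e-02 2.98760695e-02] 0.2348197211301485
w3 (235, 65, 74, 72) 4064.0 ((271.4820251464844, 100.482177734375), (71.38992309570312, 72.49067687988281), 100.04907989501953)
[5.93303541e-01 3.45128036e-05 6.56551866e-02 2.98000000e-02] 0.21457624372330017
```

View pics/w3c.png

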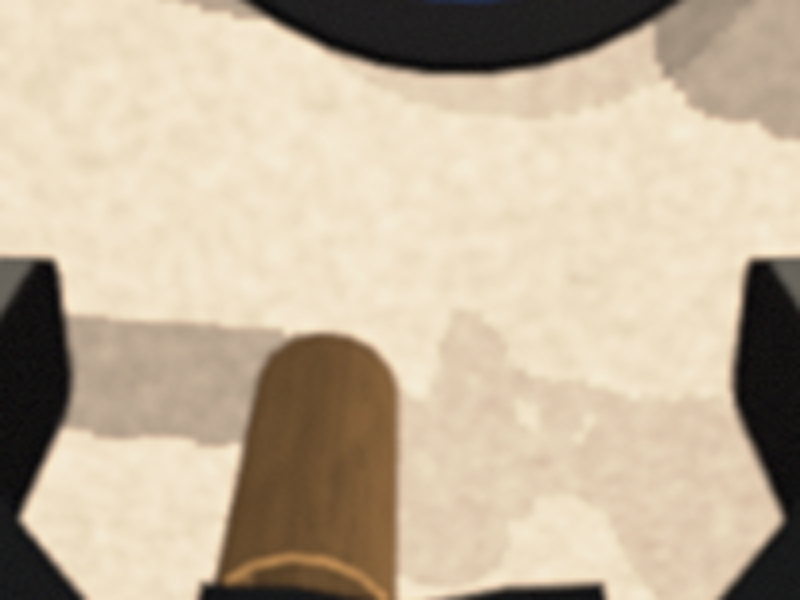

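servo_tool --moves '[[[0,0,0,1.4,-2.6,-2.0,8.5],[0,0,-0.07,1.45,-3.3,-1.0,8.5],[0,0,-0.07,1.2,-3.4,-1.0,8.5],[0,0,0,1.0,-3.4,-1.0,8.5],[0,0,0,1.0,-3.4,-1.0,8.5],[0,0,0,1.0,-3.4,-0.6,8.5],[0,0,0,1.0,-3.4,-0.6,8.5],[0,0,0,1.0,-3.4,-0.6,8.5],[0,0,0,0,0,0,8.5]]]'

```text
time: 5.72
ee_pos: [0.5694, -0.2872, 0.2573]
tcp_rot: [-179.7, -0.3, -177.1]
wrist_force: [0.8, 0.3, -0.1]
opening: 0.0849
```

```bash
python3 -c "
from h import *
shot('w4',(130,90,266,200),3)
print(rel([.511,-.3008,.25],R.from_euler('xyz',[180,0,183.4],degrees=True)))"
```

```text
t 5.72 pos [ 569.4 -287.2  257.3] rot [-179.72   -0.3  -177.08] F [ 0.8  0.3 -0.1] open 84.9 q [-26.6  18.7  29.1 100.5  -0.4 -29.5]
(array([-0.00381828, -0.00497656, -0.00787821]), array([ 5.97345692, -1.26752498,  0.75382798]))
```

View pics/w4c.png

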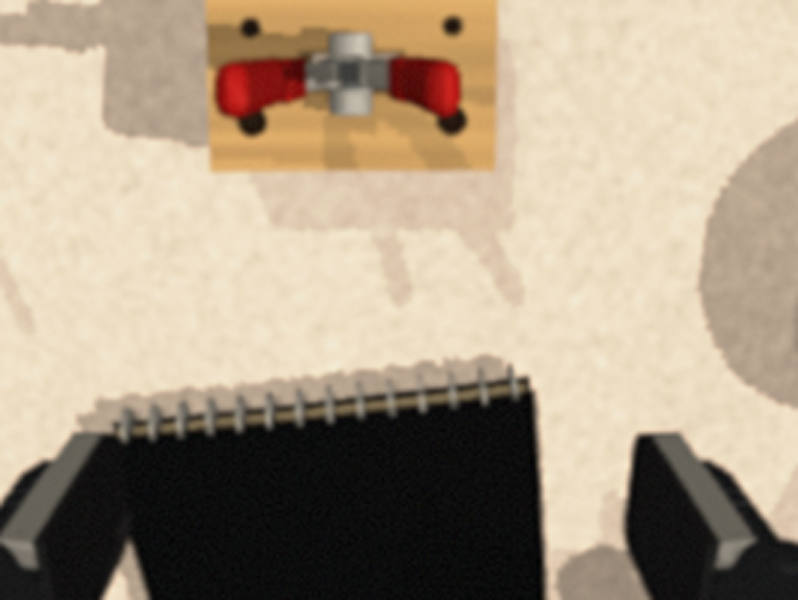

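Run:
```python
from h import *
c=json.load(open('w4.json'))
P=lambda u,v,z: plane(c,130+u/3,90+v/3,z,True)
a=P(236,92,.176);b=P(446,88,.176);print(a,b,(a+b)/2,np.linalg.norm(a-b))
print("bolt",P(351,73,.074))
l=P(209,120,.062);r=P(496.5,120,.062);print("stand",l,r,(l+r)/2, np.linalg.norm(l-r))
q=P(211,170.5,.062);s=P(496,170,.062);print(q,s,np.degrees(np.arctan2(-(s-q)[0],(s-q)[1])))
```

```text
[ 0.51305838 -0.32506124  0.176     ] [ 0.50964163 -0.27218632  0.176     ] [ 0.51135001 -0.29862378  0.176     ] 0.05298520299901098
bolt [ 0.51117125 -0.29916598  0.074     ]
stand [ 0.53163383 -0.35328552  0.062     ] [ 0.52635259 -0.24330091  0.062     ] [ 0.52899321 -0.29829322  0.062     ] 0.11011133979185286
[ 0.5513252  -0.35212577  0.062     ] [ 0.54570306 -0.24205764  0.062     ] 2.9240536065051996
```

servo_tool --moves '[[[-0.004,-0.005,0,2.9,-0.45,0.2,8.5],[0,0,0,2.9,-0.45,0.2,8.5],[0,0,0,0,0,0,8.5]]]'

```text
time: 6.02
ee_pos: [0.5108, -0.2951, 0.2522]
tcp_rot: [179.9, -0.1, -177.3]
wrist_force: [-0.7, 1.1, -0.3]
opening: 0.085
```

```bash
python3 -c "
from h import *
shot('w5',(130,120,266,200),3)
print(rel([.5112,-.2988,.20],R.from_euler('xyz',[180,0,182.9],degrees=True)))"
```

```text
t 6.02 pos [ 510.8 -295.1  252.2] rot [ 1.7987e+02 -6.0000e-02 -1.7728e+02] F [-0.7  1.1 -0.3] open 85.0 q [-30.1  11.3  19.5  98.3   0.1 -32.8]
(array([ 0.00187436,  0.00051787, -0.00283932]), array([ 0.15095032, -0.41274478,  5.25503535]))
```

View pics/w5c.png

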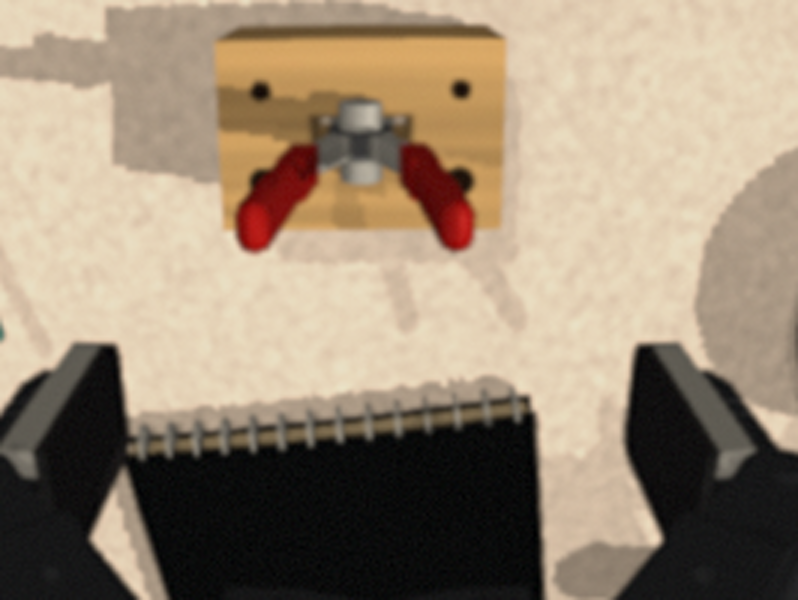

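servo_tool --moves '[[[0.002,0,-0.003,0.15,-0.41,2.0,8.5],[0,0,0,0,0,3.0,8.5],[0,0,0,0,0,3.0,8.5],[0,0,0,0,0,2.0,8.5],[0,0,0,0,0,0,8.5]]]'

```text
time: 6.48
ee_pos: [0.5148, -0.2939, 0.1538]
tcp_rot: [-179.8, 0.5, -177.1]
wrist_force: [-0.4, 0.0, -0.5]
opening: 0.0847
```

```bash
python3 -c "
from h import *
st();print(bot.pinch_z)
print(rel([.5112,-.2988,.128],R.from_euler('xyz',[180,0,182.9],degrees=True)))"
```

```text
t 6.48 pos [ 514.8 -293.9  153.8] rot [-179.78    0.53 -177.14] F [-0.4  0.  -0.5] open 84.7 q [-29.8   9.4   6.4  86.4   0.1 -32.6]
0.0187
(array([-0.00387956,  0.0093142 , -0.00074495]), array([ 0.41227608, -0.46565034,  2.57899343]))
```

servo_tool --moves '[[[-0.004,0.009,0,0.4,-0.46,0.4,8.5],[0,0,0,0,0,1.1,8.5],[0,0,0,0,0,1.0,8.5],[0,0,0,0,0,0,8.5]]]'

```text
time: 6.82
ee_pos: [0.5132, -0.2972, 0.1304]
tcp_rot: [-179.9, 0.1, -177.1]
wrist_force: [-0.1, 0.2, -0.4]
opening: 0.085
```

```bash
python3 -c "
from h import *
st();
print(rel([.5112,-.2988,.128],R.from_euler('xyz',[180,0,182.9],degrees=True)))"
```

```text
t 6.82 pos [ 513.2 -297.2  130.4] rot [-1.7995e+02  1.4000e-01 -1.7705e+02] F [-0.1  0.2 -0.4] open 85.0 q [-30.1   9.9   4.3  84.3   0.  -33. ]
(array([-0.00095625,  0.00249678,  0.00084449]), array([ 0.21354491, -0.15308694,  0.24038606]))
```

servo_tool --moves '[[[-0.001,0.002,0.001,0.21,-0.15,0.2,8.5],[0,0,0,0,0,0,8.5],[0,0,0,0,0,0,5],[0,0,0,0,0,0,4],[0,0,0,0,0,0,3],[0,0,0,0,0,0,3],[0,0,0,0,0,0,3],[0,0,0,0,0,0,3]]]' --force 20

```text
time: 7.48
ee_pos: [0.512, -0.2996, 0.1308]
tcp_rot: [-179.9, 0.2, -177.2]
wrist_force: [0.0, -0.6, -1.7]
opening: 0.0611
```

```bash
python3 -c "
from h import *
shot('w6',(105,70,300,225),2.6)
print(rel([.5112,-.2988,.128],R.from_euler('xyz',[180,0,182.9],degrees=True)))"
```

```text
t 7.48 pos [ 512.  -299.6  130.8] rot [-179.91    0.19 -177.16] F [ 0.  -0.6 -1.7] open 61.1 q [-30.3   9.8   4.3  84.3   0.  -33.2]
(array([-0.00160145,  0.00324084, -0.00102811]), array([0.07997177, 0.08413111, 0.2784879 ]))
```

View pics/w6c.png

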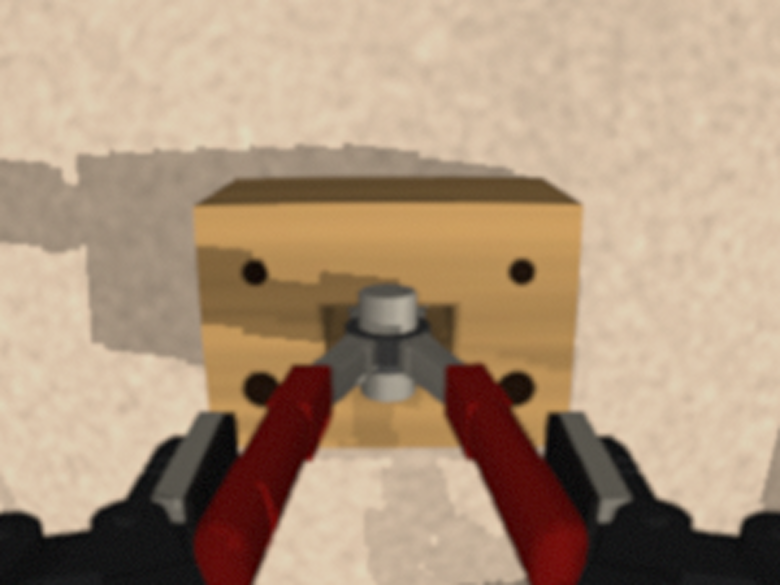

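servo_tool --moves '[[[0,0,0,0.05,0.05,0.2,3],[0,0,0,0,0,0,3],[0,0,0,0,0,0,3],[0,0,0,0,0,0,3],[0,0,0,0,0,0,3],[0,0,0,0,0,0,3]]]' --force 20

```text
time: 8.03
ee_pos: [0.5124, -0.2996, 0.1307]
tcp_rot: [-179.8, 0.4, -177.2]
wrist_force: [-0.1, 0.2, 1.5]
opening: 0.0608
```

```bash
python3 -c "
from h import *
shot('w7',(105,70,300,225),2.6)"
```

```text
t 8.03 pos [ 512.4 -299.6  130.7] rot [-179.79    0.37 -177.16] F [-0.1  0.2  1.5] open 60.8 q [-30.3   9.7   4.1  84.    0.  -33.2]
```

View pics/w7c.png

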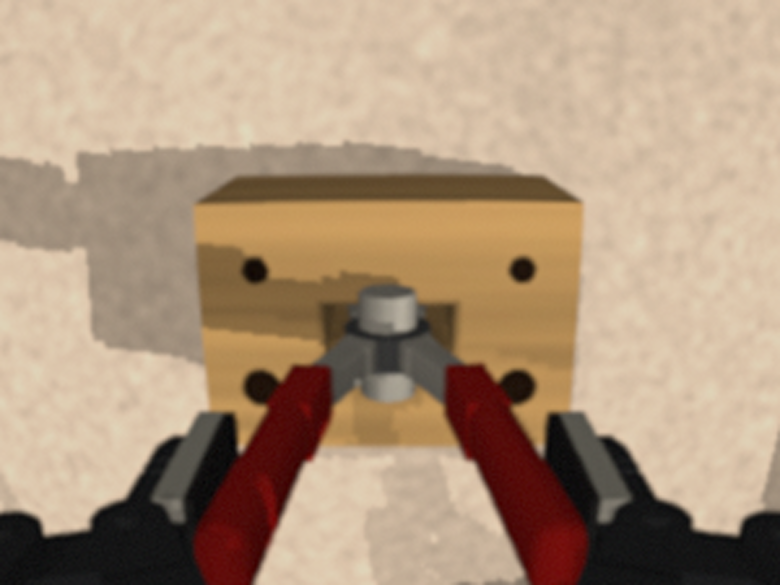

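servo_tool --moves '[[[0,0,0,0,0,-0.5,3],[0,0,0,0,0,-1.0,3],[0,0,0,0,0,-1.5,3],[0,0,0,0,0,-1.5,3],[0,0,0,0,0,-1.5,3],[0,0,0,0,0,-1.5,3],[0,0,0,0,0,-1.5,3],[0,0,0,0,0,-1.5,3],[0,0,0,0,0,-1.5,3],[0,0,0,0,0,-1.0,3],[0,0,0,0,0,0,3]]]' --force 20

```text
time: 9.0
ee_pos: [0.5101, -0.2984, 0.2726]
tcp_rot: [-179.8, 0.3, -177.2]
wrist_force: [0.8, 0.3, -1.6]
opening: 0.0608
```

```bash
python3 -c "
from h import *
shot('w8',(155,100,200,150),4)"
```

```text
t 9.0 pos [ 510.1 -298.4  272.6] rot [-179.81    0.33 -177.16] F [ 0.8  0.3 -1.6] open 60.8 q [-30.3  11.6  22.2 100.2   0.  -33.2]
```

View pics/w8c.png

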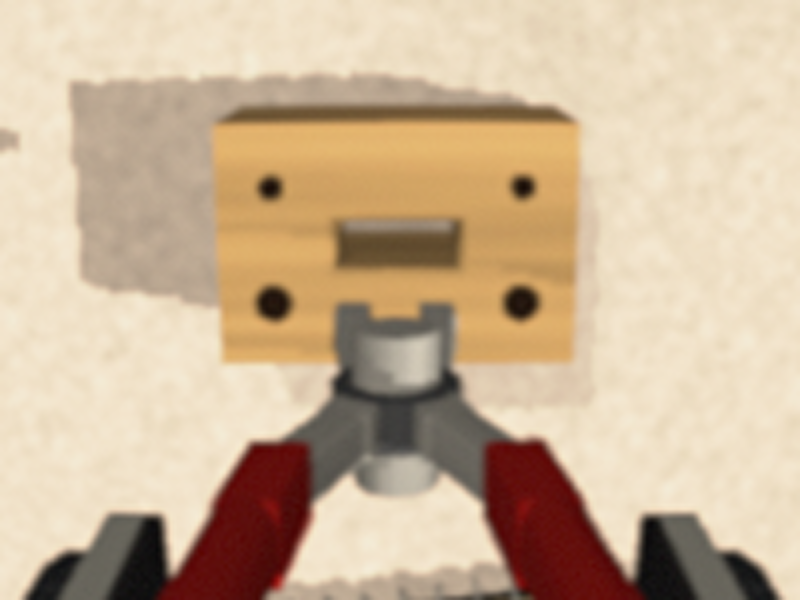

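servo_tool --moves '[[[0.0,0,0.01,0,1.0,0,3],[0,0,0.01,0,2.0,0,3],[0,0,0.01,0,2.6,0,3],[0,0,0.01,0,2.8,0,3],[0,0,0.01,0,2.8,0,3],[0,0,0.01,0,2.8,0,3],[0,0,0.01,0,2.8,0,3],[0,0,0.01,0,2.8,0,3],[0,0,0.01,0,2.8,0,3],[0,0,0.01,0,2.8,0,3],[0,0,0,0,2.8,0,3],[0,0,0,0,2.8,0,3]]]' --force 20

```text
time: 10.05
ee_pos: [0.508, 0.0245, 0.2603]
tcp_rot: [180.0, -0.5, 176.0]
wrist_force: [0.4, -0.1, -0.7]
opening: 0.061
```

```bash
python3 -c "
from h import *
st()
print(rel([.4758,.3037,.25],R.from_euler('xyz',[180,0,176.9],degrees=True)))"
```

```text
t 10.05 pos [508.   24.5 260.3] rot [179.96  -0.5  176.  ] F [ 0.4 -0.1 -0.7] open 61.0 q [ 2.7  0.5  8.7 98.7  0.1  6.7]
(array([ 0.00074714, -0.00865668, -0.01569853]), array([ 5.15214293, 27.62373543,  1.0915437 ]))
```

servo_tool --moves '[[[0.0,0,0,0.5,2.8,0,3],[0,0,0,0.5,2.8,0,3],[0,0,0,0.5,2.8,0,3],[0,0,0,0.5,2.8,0,3],[0,0,0,0.5,2.8,0.2,3],[0,0,0,0.5,2.8,0.5,3],[0,0,0,0.5,2.8,0.5,3],[0,0,0,0.5,2.6,0.7,3],[0,0,0,0.5,2.2,1.0,3],[0,0,0,0.4,1.5,1.0,3],[0,0,0,0.2,0.6,1.0,3],[0,0,0,0,0,0.5,3]]]' --force 20

```text
time: 11.05
ee_pos: [0.4603, 0.3142, 0.1943]
tcp_rot: [-179.8, -1.2, 176.1]
wrist_force: [-1.0, -0.3, -1.1]
opening: 0.0609
```

```bash
python3 -c "
from h import *
st()
print(rel([.4758,.3037,.165],R.from_euler('xyz',[180,0,176.9],degrees=True)))"
```

```text
t 11.05 pos [460.3 314.2 194.3] rot [-179.82   -1.22  176.1 ] F [-1.  -0.3 -1.1] open 60.9 q [34.   6.5  7.6 92.2  0.6 37.9]
(array([-0.00297337, -0.0213051 , -0.01384372]), array([-1.68430367, -0.93236365,  2.9005716 ]))
```

servo_tool --moves '[[[-0.002,-0.012,-0.008,-0.9,-0.5,1.0,3],[-0.001,-0.01,-0.006,-0.8,-0.45,1.0,3],[0,0,0,0,0,0.5,3],[0,0,0,0,0,0,3],[0,0,0,0,0,0,3]]]' --force 20

```text
time: 11.47
ee_pos: [0.474, 0.3001, 0.1648]
tcp_rot: [-179.8, -0.2, 176.8]
wrist_force: [0.7, 1.0, -0.7]
opening: 0.0604
```

```bash
python3 -c "
from h import *
shot('w9',(155,100,200,150),4)
print(rel([.4758,.3037,.155],R.from_euler('xyz',[180,0,176.9],degrees=True)))"
```

```text
t 11.47 pos [474.  300.1 164.8] rot [-179.79   -0.19  176.84] F [ 0.7  1.  -0.7] open 60.4 q [32.4  5.9  3.7 88.1 -0.1 35.5]
(array([-0.00370981, -0.00329667, -0.00102616]), array([-0.16371583,  0.36742018,  0.98812929]))
```

View pics/w9c.png

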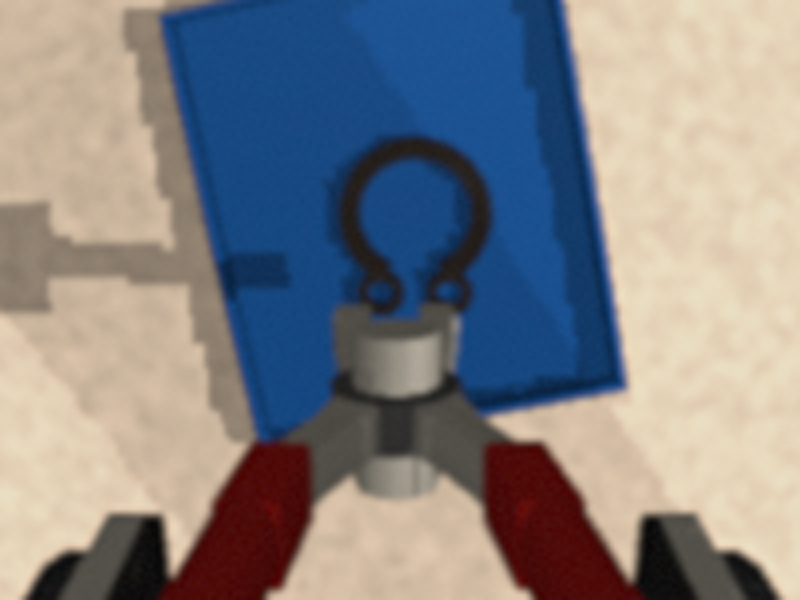

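Run:
```python
from h import *
c=json.load(open('w9.json'))
a=plane(c,155+380/4,100+293/4,.0055,True);b=plane(c,155+447.5/4,100+292/4,.0055,True);k=plane(c,155+416/4,100+212/4,.00475,True)
print(a,b,(a+b)/2,np.linalg.norm(a-b),k, np.degrees(np.arctan2(-(b-a)[0],(b-a)[1])))
```

```text
[0.47570799 0.29471286 0.0055    ] [0.4763975  0.31239414 0.0055    ] [0.47605275 0.3035535  0.0055    ] 0.0176947218282512 [0.45485352 0.30526073 0.00475   ] -2.2332097785074096
```

servo_tool --moves '[[[-0.004,-0.003,0,-0.18,0.36,0.5,3],[0,0,0,0,0,0.7,3],[0,0,0,0,0,0.7,3],[0,0,0,0,0,0.5,3],[0,0,0,0,0,0,3],[0,0,0,0,0,0,3]]]' --force 20

```text
time: 12.02
ee_pos: [0.4764, 0.3043, 0.14]
tcp_rot: [179.9, 0.1, 176.8]
wrist_force: [0.3, -0.0, -1.3]
opening: 0.0608
```

```bash
python3 -c "
from h import *
shot('w10',(155,100,200,150),4)
print(rel([.476,.3036,.133],R.from_euler('xyz',[180,0,177],degrees=True)))"
```

```text
t 12.02 pos [476.4 304.3 140. ] rot [1.7987e+02 8.0000e-02 1.7680e+02] F [ 0.3 -0.  -1.3] open 60.8 q [32.5  6.   1.1 84.9  0.1 35.7]
(array([ 0.00213235,  0.0013047 , -0.00345706]), array([ 0.03010045, -0.07447089,  0.69878095]))
```

View pics/w10c.png

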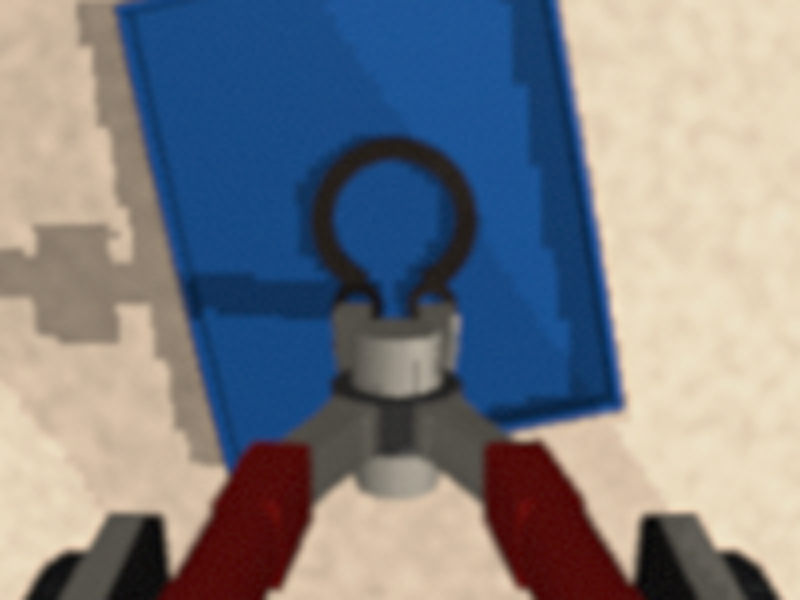

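servo_tool --moves '[[[0.002,0.001,-0.003,0.03,-0.06,0.3,3],[0,0,0,0,0,0.3,3],[0,0,0,0,0,0.2,3],[0,0,0,0,0,0,3]]]' --force 20

```text
time: 12.4
ee_pos: [0.4761, 0.3039, 0.1318]
tcp_rot: [180.0, 0.0, 177.0]
wrist_force: [-0.0, 0.4, -1.8]
opening: 0.0608
```

```bash
python3 -c "
from h import *
st()
print(rel([.476,.3036,.1275],R.from_euler('xyz',[180,0,177],degrees=True)))"
```

```text
t 12.4 pos [476.1 303.9 131.8] rot [1.7998e+02 4.0000e-02 1.7700e+02] F [-0.   0.4 -1.8] open 60.8 q [32.6  6.1  0.3 84.1 -0.  35.6]
(array([ 3.79597295e-04,  7.62516557e-04, -2.48295927e-05]), array([ 0.01337402, -0.03053724,  0.4255745 ]))
```

Pose is within 0.3 mm; entering the eyes slowly.

servo_tool --moves '[[[0,0.001,0,0.01,-0.03,0.2,3],[0,0,0,0,0,0.1,3],[0,0,0,0,0,0.1,3],[0,0,0,0,0,0,3]]]' --force 20

```text
time: 12.73
ee_pos: [0.4762, 0.3036, 0.1276]
tcp_rot: [180.0, 0.0, 177.0]
wrist_force: [0.2, 0.4, -0.4]
opening: 0.0606
```

```bash
python3 -c "
from h import *
shot('w11',(155,100,200,150),4)"
```

```text
t 12.73 pos [476.2 303.6 127.6] rot [179.97   0.   176.99] F [ 0.2  0.4 -0.4] open 60.6 q [32.5  6.1 -0.1 83.7  0.  35.5]
```

View pics/w11c.png

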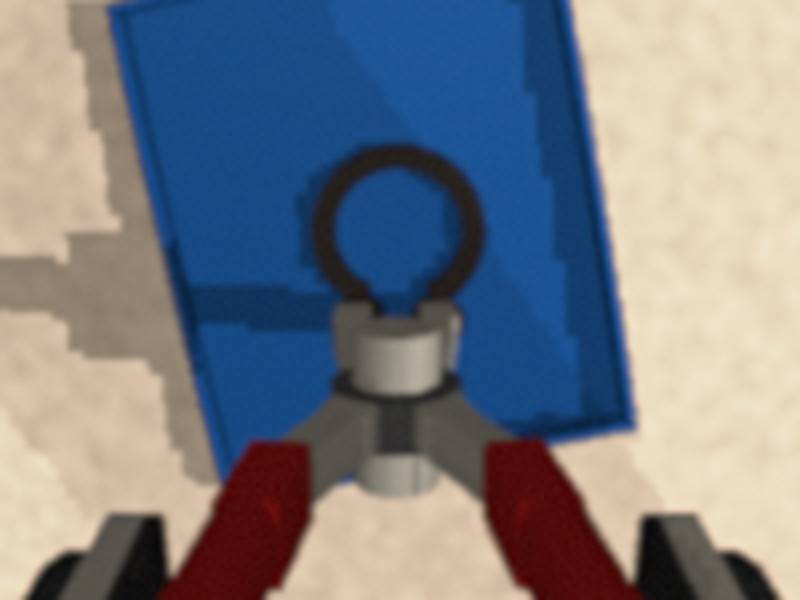

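servo_tool --moves '[[[0,0,0,-0.02,0,0.04,3],[0,0,0,0,0,0,2.5],[0,0,0,0,0,0,2],[0,0,0,0,0,0,2],[0,0,0,0,0,0,2],[0,0,0,0,0,0,2],[0,0,0,0,0,0,2],[0,0,0,0,0,0,2]]]' --force 60

```text
time: 13.45
ee_pos: [0.4789, 0.3043, 0.1334]
tcp_rot: [179.7, 0.5, 177.0]
wrist_force: [0.5, 0.3, 0.9]
opening: 0.0326
```

```bash
python3 -c "
from h import *
shot('w12',(155,100,200,150),4)"
```

```text
t 13.45 pos [478.9 304.3 133.4] rot [179.71   0.52 176.96] F [0.5 0.3 0.9] open 32.6 q [32.5  5.9  0.2 83.7 -0.1 35.5]
```

View pics/w12c.png

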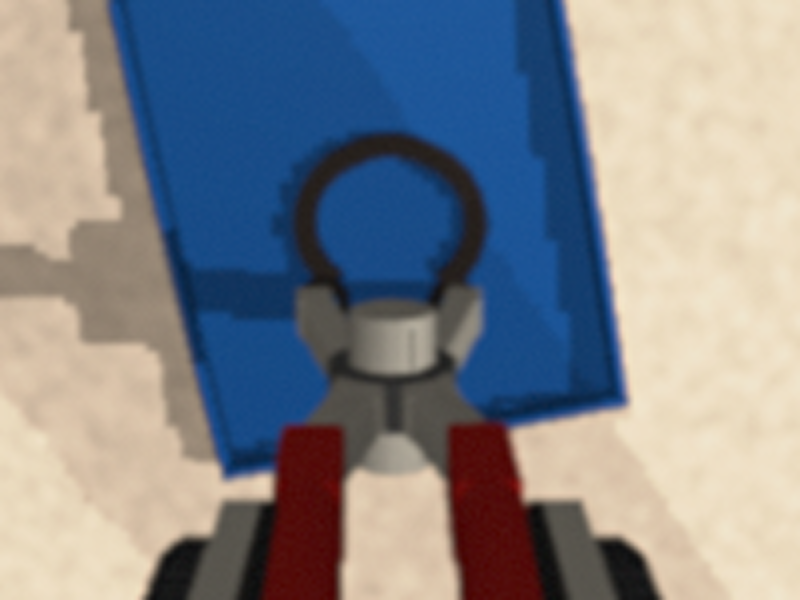

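servo_tool --moves '[[[0,0,0,0,0,-0.3,2],[0,0,0,0,0,-0.6,2],[0,0,0,0,0,-1.0,2],[0,0,0,0,0,-1.2,2],[0,0,0,0,0,-1.2,2],[0,0,0,0,0,-1.2,2],[0,0,0,0,0,-1.2,2],[0,0,0,0,0,-1.0,2],[0,0,0,0,0,-0.5,2],[0,0,0,0,0,0,2]]]' --force 60

```text
time: 14.33
ee_pos: [0.4779, 0.3039, 0.2269]
tcp_rot: [179.6, 0.7, 177.0]
wrist_force: [0.6, 0.4, -2.5]
opening: 0.0324
```

```bash
python3 -c "
from h import *
shot('w13',(155,100,200,150),4)
cv2.imwrite('pics/s13.png',cv2.resize(imaging.camera('scene')[150:340,220:470],None,fx=3,fy=3,interpolation=cv2.INTER_CUBIC))"
```

```text
t 14.33 pos [477.9 303.9 226.9] rot [179.62   0.65 176.97] F [ 0.6  0.4 -2.5] open 32.4 q [32.5  6.4 11.1 94.  -0.1 35.5]
```

View pics/w13c.png

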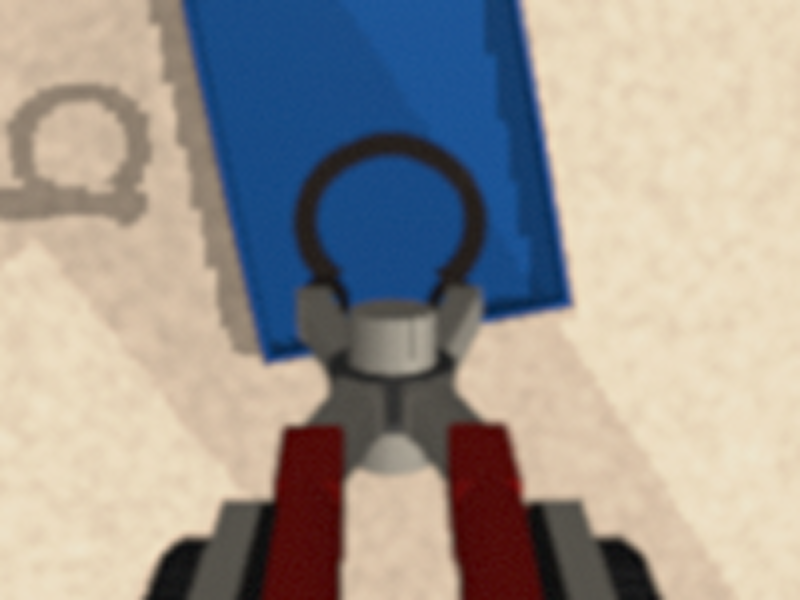

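View pics/s13.png

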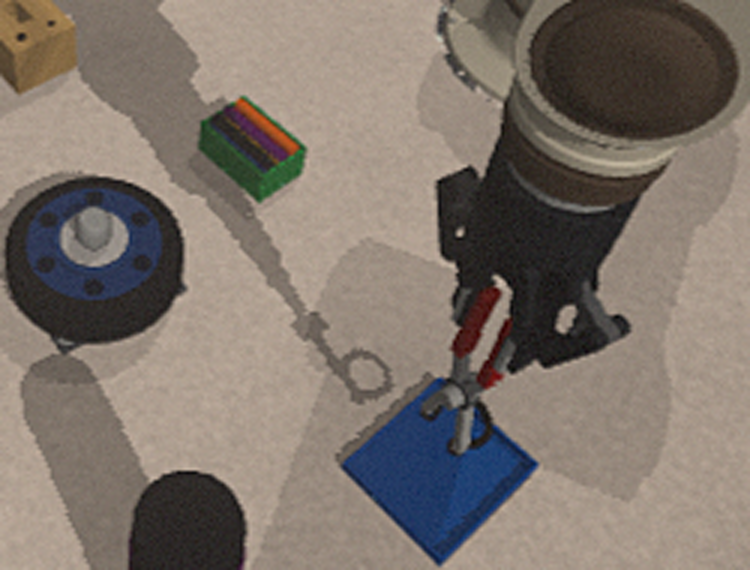

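```bash
cat > rg.py <<'E'
from h import *
import sys
# camera in tool frame (constant)
o0=None
def toolcal():
    # from start reading: cam in tool
    C=np.array([0.07213775,0.00028646,-0.14348245]);A=np.array([[-2.4243e-04,9.99999724e-01,-7.0192e-04],[-9.59438319e-01,-4.3048e-04,-2.81918298e-01],[-2.81918522e-01,6.0510e-04,9.59438159e-01]]).reshape(3,3)
    return C,A
E
python3 - <<'E'
from h import *
import json
c=json.load(open('w13.json'));i=cv2.imread('pics/w13.png')
tcp=np.array([477.9,303.9,226.9])/1000;Rt=R.from_euler('xyz',[179.62,.65,176.97],degrees=True)
M=np.array(c["camera_from_world"]);Tw=np.eye(4);Tw[:3,:3]=Rt.as_matrix();Tw[:3,3]=tcp
c2=dict(c);c2["camera_from_world"]=M@Tw   # tool->cam
print(c2["camera_from_world"])
json.dump({k:(v.tolist() if hasattr(v,'tolist') else v) for k,v in c2.items()},open('tool.json','w'))
g=i.max(axis=2)
m=((i[:,:,0]<70)&(i[:,:,2]<75)).astype('uint8');m[176:]=0;m[:125]=0;m[:,:220]=0;m[:,290:]=0
ys,xs=np.nonzero(m);print(xs.min(),xs.max(),ys.min(),ys.max(),len(xs))
from scipy.optimize import least_squares
# back half points: radial mid-line fit
for z in (.121,.124,.1275):
    P=np.array([plane(c2,u,v,z,True)[:2] for u,v in zip(xs,ys)])
    x0=P[:,0].max();k=P[P[:,0]>x0-.020]
    f=lambda p:np.hypot(k[:,0]-p[0],k[:,1]-p[1])-p[2]
    s=least_squares(f,[x0-.02,0,.017]);r=f(s.x)
    yl=P[np.abs(P[:,1])<.004]
    print(z,s.x,"back x range",yl[:,0].min(),yl[:,0].max(),"y range",P[:,1].min(),P[:,1].max())
for nm,(u,v) in dict(tl=(297,288),tr=(483,288),ti=(330,288),tri=(453,288),bolt=(394,308),boltbot=(394,372)).items():
    print(nm,[plane(c2,155+u/4,100+v/4,z,True)[:2].round(4) for z in (.121,.1275)])
E
```

```text
[[-1.86706538e-04  9.99999870e-01 -4.74435851e-04 -5.78675988e-04]
 [-9.59382438e-01 -3.12965429e-04 -2.82108559e-01  2.85693076e-02]
 [-2.82108670e-01  4.02493911e-04  9.59382372e-01  1.57888465e-01]
 [ 0.00000000e+00  0.00000000e+00  0.00000000e+00  1.00000000e+00]]
229 275 134 175 535
0.121 [ 0.02204338 -0.00209916  0.01952793] back x range 0.038443246484220546 0.04295698355920052 y range -0.022988913646636844 0.018736365707765826
0.124 [ 0.02134831 -0.00212639  0.01985323] back x range 0.03806308147014243 0.04262803030719371 y range -0.023255686212316017 0.018942998004434768
0.1275 [ 0.02068602 -0.00216108  0.02011307] back x range 0.03761955562038462 0.042244251513185754 y range -0.02356692087227506 0.019184069017215196
tl [array([ 0.0081, -0.023 ]), array([ 0.0065, -0.0236])]
tr [array([0.0081, 0.0196]), array([0.0065, 0.0201])]
ti [array([ 0.0081, -0.0154]), array([ 0.0065, -0.0158])]
tri [array([0.0081, 0.0127]), array([0.0065, 0.013 ])]
bolt [array([ 0.0033, -0.0008]), array([ 0.0017, -0.0008])]
boltbot [array([-0.0121, -0.0008]), array([-0.0141, -0.0008])]
```

Run:
```python
from h import *
import json
c=json.load(open('tool.json'))
for nm,(u,v,z) in dict(w13=(394,308,.067),w8=(398,330,.061)).items(): print(nm,plane(c,155+u/4,100+v/4,z,True))
for z in(.1207,.1239): print('tip front w8',[plane(c,155+u/4,100+304/4,z,True) for u in(336,454)])
```

```text
w13 [ 0.01735648 -0.00051736  0.067     ]
w8 [0.01485703 0.00021977 0.061     ]
tip front w8 [array([ 0.00438464, -0.01408836,  0.1207    ]), array([0.00437342, 0.01297824, 0.1207    ])]
tip front w8 [array([ 0.00356602, -0.0142654 ,  0.1239    ]), array([0.00355466, 0.01312914, 0.1239    ])]
```

Run:
```python
import cv2,numpy as np
a=cv2.imread('pics/w8.png')[165:235,215:300];b=cv2.imread('pics/w13.png')[125:235,215:300]
a=cv2.copyMakeBorder(a,40,0,0,0,cv2.BORDER_CONSTANT)
cv2.imwrite('pics/cmp.png',cv2.resize(np.hstack([a,b]),None,fx=4.5,fy=4.5,interpolation=cv2.INTER_CUBIC))
```

```text
(no output)
```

View pics/cmp.png

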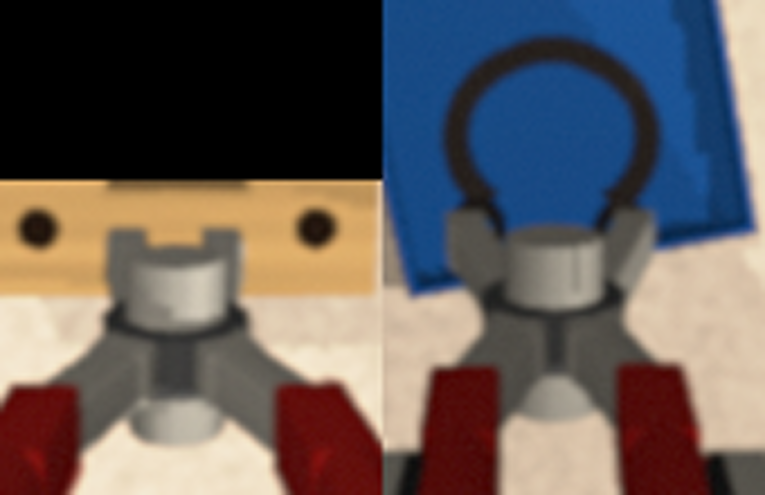

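```bash
cat > tgt.py <<'E'
from h import *
import sys
axle=np.array([.5933,.0000])
def target(zring,yaw=177,roll=-0.02,off=(.0206,-.0021,.1287)):
    Rt=R.from_euler('xyz',[180,0,yaw],degrees=True)*R.from_rotvec([roll,0,0])
    p=np.array([*axle,zring])-Rt.apply(off); return p,Rt
if __name__=="__main__":
    z=float(sys.argv[1]); st();p,Rt=target(z);print("target",p.round(4));a,b=rel(p,Rt);print("turn",a.round(4),"shift cm",b.round(3))
E
python3 tgt.py .125
```

```text
t 14.43 pos [477.7 303.8 225.4] rot [179.67   0.58 176.97] F [ 0.5 -0.  -1.9] open 32.2 q [32.5  6.4 10.9 93.9 -0.1 35.5]
target [ 0.6138 -0.0016  0.2537]
turn [-0.0142  0.0102 -0.0004] shift cm [-15.238 -29.755  -2.854]
```

servo_tool --moves '[[[0,0,0,-0.3,-0.6,-0.8,2],[0,0,0,-0.8,-1.6,-1.2,2],[0,0,0,-1.2,-2.4,-1.2,2],[0,0,0,-1.3,-2.5,-0.3,2],[0,0,0,-1.3,-2.5,-0.2,2],[0,0,0,-1.3,-2.5,-0.1,2],[0,0,0,-1.3,-2.5,0,2],[0,0,0,-1.3,-2.5,0,2],[0,0,0,-1.3,-2.5,0,2],[0,0,0,-1.2,-2.4,0,2],[0,0,0,-1.0,-2.0,0,2],[0,0,0,-0.7,-1.4,0,2]]]' --force 60

```text
time: 15.43
ee_pos: [0.596, 0.0288, 0.2627]
tcp_rot: [179.9, 0.1, 177.3]
wrist_force: [-0.2, -0.5, -1.7]
opening: 0.0323
```

```bash
python3 tgt.py .125
```

```text
t 15.43 pos [596.   28.8 262.7] rot [1.7993e+02 6.0000e-02 1.7734e+02] F [-0.2 -0.5 -1.7] open 32.3 q [ 2.7 12.5 22.  99.5  0.1  5.4]
target [ 0.6138 -0.0016  0.2537]
turn [-0.0187  0.001   0.006 ] shift cm [-1.925 -2.948  0.895]
```

servo_tool --moves '[[[-0.009,0,0.003,-0.9,-1.4,0,2],[-0.009,0,0.003,-0.7,-1.1,0,2],[0,0,0,-0.2,-0.3,0,2],[0,0,0,0,0,0,2],[0,0,0,0,0,0,2]]]' --force 60

```text
time: 15.85
ee_pos: [0.613, -0.0075, 0.2606]
tcp_rot: [178.9, -0.2, 176.7]
wrist_force: [-0.1, 0.1, -1.3]
opening: 0.0323
```

```bash
python3 tgt.py .120; python3 -c "
from h import *
shot('w14',(155,80,200,150),4)"
```

```text
t 15.85 pos [613.   -7.5 260.6] rot [178.94  -0.23 176.66] F [-0.1  0.1 -1.3] open 32.3 q [ -1.2  15.1  24.9 100.    1.1   2.1]
target [ 0.6138 -0.0016  0.2487]
turn [-0.0016 -0.0039 -0.0061] shift cm [-0.058  0.577  1.199]
t 15.85 pos [613.   -7.5 260.6] rot [178.94  -0.23 176.66] F [-0.1  0.1 -1.3] open 32.3 q [ -1.2  15.1  24.9 100.    1.1   2.1]
```

View pics/w14c.png

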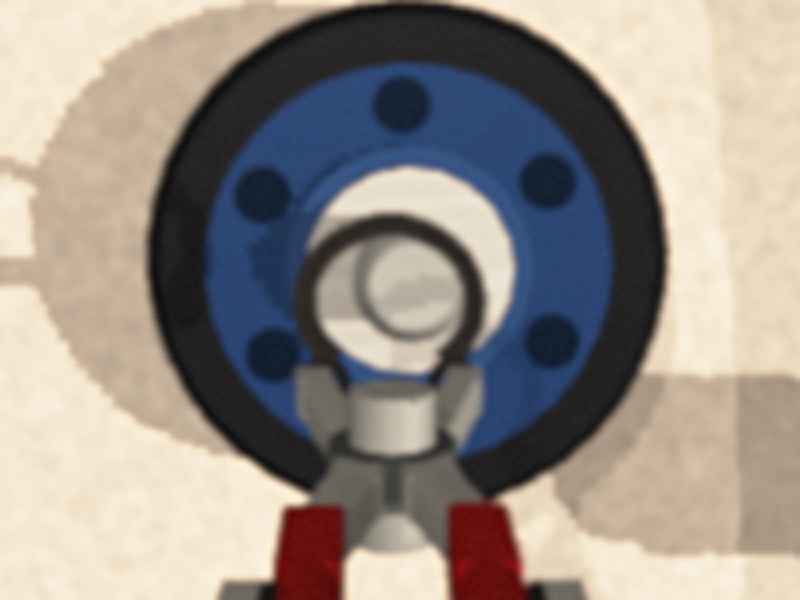

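servo_tool --moves '[[[-0.002,-0.004,-0.006,-0.06,0.55,0.2,2],[0,0,0,0,0,0.5,2],[0,0,0,0,0,0.5,2],[0,0,0,0,0,0.4,2],[0,0,0,0,0,0,2],[0,0,0,0,0,0,2]]]' --force 60

```text
time: 16.4
ee_pos: [0.6125, 0.003, 0.2433]
tcp_rot: [178.8, 0.0, 177.3]
wrist_force: [-0.1, -0.1, -2.0]
opening: 0.0325
```

```bash
python3 tgt.py .105; python3 -c "
from h import *
shot('w15',(155,80,200,150),4)"
```

```text
t 16.4 pos [612.5   3.  243.3] rot [1.7882e+02 2.0000e-02 1.7735e+02] F [-0.1 -0.1 -2. ] open 32.5 q [-0.3 14.1 21.8 97.6  1.2  2.4]
target [ 0.6138 -0.0016  0.2337]
turn [0.0007 0.0002 0.006 ] shift cm [-0.152 -0.465  0.949]
t 16.4 pos [612.5   3.  243.3] rot [1.7882e+02 2.0000e-02 1.7735e+02] F [-0.1 -0.1 -2. ] open 32.5 q [-0.3 14.1 21.8 97.6  1.2  2.4]
```

View pics/w15c.png

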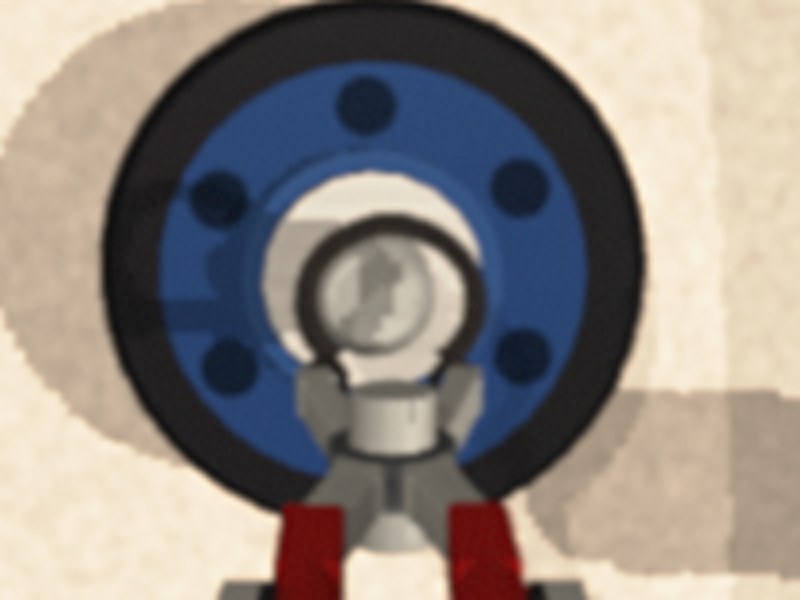

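servo_tool --moves '[[[0,0,0.006,-0.15,-0.45,0,2],[0,0,0,0,0,0,2],[0,0,0,0,0,0,2]]]' --force 60

```text
time: 16.7
ee_pos: [0.614, -0.0021, 0.2436]
tcp_rot: [178.8, 0.0, 177.0]
wrist_force: [-0.3, -1.0, -0.7]
opening: 0.0327
```

```bash
python3 tgt.py .105
```

```text
t 16.7 pos [614.   -2.1 243.6] rot [1.7882e+02 4.0000e-02 1.7697e+02] F [-0.3 -1.  -0.7] open 32.7 q [-0.7 14.4 22.1 97.7  1.2  2.3]
target [ 0.6138 -0.0016  0.2337]
turn [ 0.0006  0.0006 -0.0005] shift cm [0.02  0.029 0.987]
```

servo_tool --moves '[[[0,0,0,0.02,0.02,0.3,2],[0,0,0,0,0,0.4,2],[0,0,0,0,0,0.3,2],[0,0,0,0,0,0,2],[0,0,0,0,0,0,2]]]' --force 60

```text
time: 17.12
ee_pos: [0.614, -0.0021, 0.2325]
tcp_rot: [178.8, 0.0, 176.9]
wrist_force: [-0.4, -1.1, -2.0]
opening: 0.0325
```

```bash
python3 tgt.py .105; python3 -c "
from h import *
shot('w16',(185,90,140,105),5.6)"
```

```text
t 17.12 pos [614.   -2.1 232.5] rot [1.7882e+02 4.0000e-02 1.7692e+02] F [-0.4 -1.1 -2. ] open 32.5 q [-0.7 14.  20.5 96.4  1.2  2.3]
target [ 0.6138 -0.0016  0.2337]
turn [ 0.0007  0.0008 -0.0014] shift cm [ 0.018  0.061 -0.12 ]
t 17.12 pos [614.   -2.1 232.5] rot [1.7882e+02 4.0000e-02 1.7692e+02] F [-0.4 -1.1 -2. ] open 32.5 q [-0.7 14.  20.5 96.4  1.2  2.3]
```

View pics/w16c.png

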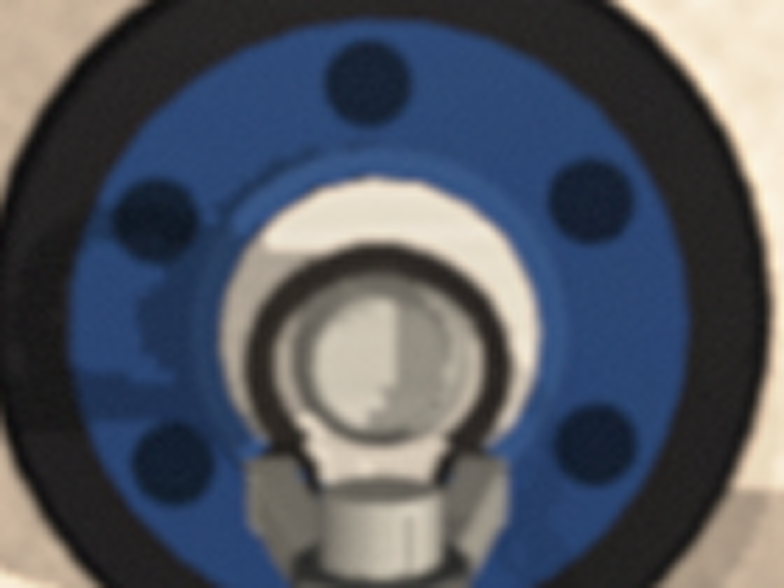

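servo_tool --moves '[[[0,0,0,0.02,0.06,0.2,2],[0,0,0,0,0,0.3,2],[0,0,0,0,0,0.3,2],[0,0,0,0,0,0.2,2],[0,0,0,0,0,0,2]]]' --force 60

```text
time: 17.58
ee_pos: [0.6139, -0.0011, 0.2216]
tcp_rot: [178.8, 0.1, 176.9]
wrist_force: [-0.1, 1.2, -1.2]
opening: 0.0326
```

```bash
python3 tgt.py .095; python3 -c "
from h import *
shot('w17',(185,90,140,105),5.6)"
```

```text
t 17.58 pos [613.9  -1.1 221.6] rot [1.7882e+02 5.0000e-02 1.7693e+02] F [-0.1  1.2 -1.2] open 32.6 q [-0.7 13.7 18.9 95.1  1.2  2.4]
target [ 0.6138 -0.0016  0.2237]
turn [ 0.0006  0.001  -0.0013] shift cm [ 0.003 -0.038 -0.214]
t 17.58 pos [613.9  -1.1 221.6] rot [1.7882e+02 5.0000e-02 1.7693e+02] F [-0.1  1.2 -1.2] open 32.6 q [-0.7 13.7 18.9 95.1  1.2  2.4]
```

View pics/w17c.png

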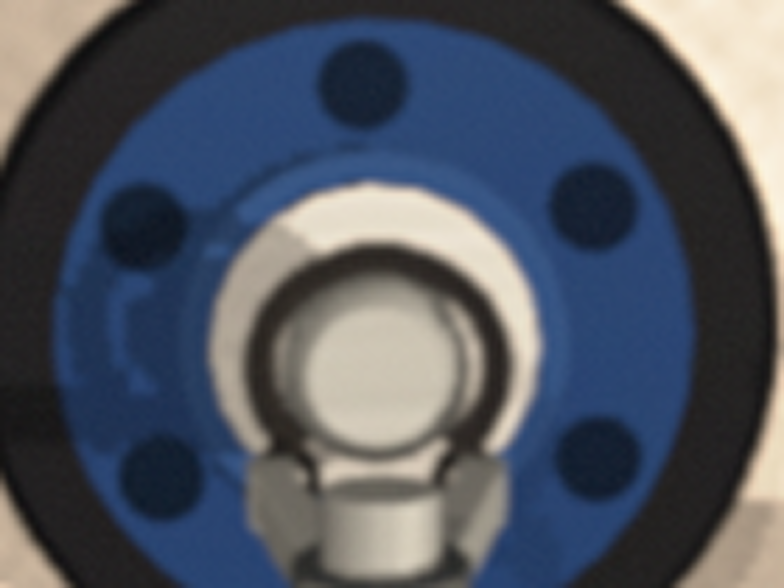

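servo_tool --moves '[[[0,0,0,0,0,0.2,2],[0,0,0,0,0,0.3,2],[0,0,0,0,0,0.3,2],[0,0,0,0,0,0.2,2],[0,0,0,0,0,0,2]]]' --force 60

```text
time: 18.05
ee_pos: [0.6145, -0.0012, 0.2114]
tcp_rot: [178.8, 0.2, 176.9]
wrist_force: [1.0, 0.4, -2.1]
opening: 0.0325
```

```bash
python3 tgt.py .085; python3 -c "
from h import *
shot('w18',(185,90,140,105),5.6)"
```

```text
t 18.05 pos [614.5  -1.2 211.4] rot [1.7885e+02 1.7000e-01 1.7692e+02] F [ 1.   0.4 -2.1] open 32.5 q [-0.6 13.5 17.4 93.8  1.1  2.4]
target [ 0.6138 -0.0016  0.2137]
turn [ 0.0001  0.003  -0.0013] shift cm [ 0.064 -0.034 -0.236]
t 18.05 pos [614.5  -1.2 211.4] rot [1.7885e+02 1.7000e-01 1.7692e+02] F [ 1.   0.4 -2.1] open 32.5 q [-0.6 13.5 17.4 93.8  1.1  2.4]
```

View pics/w18c.png

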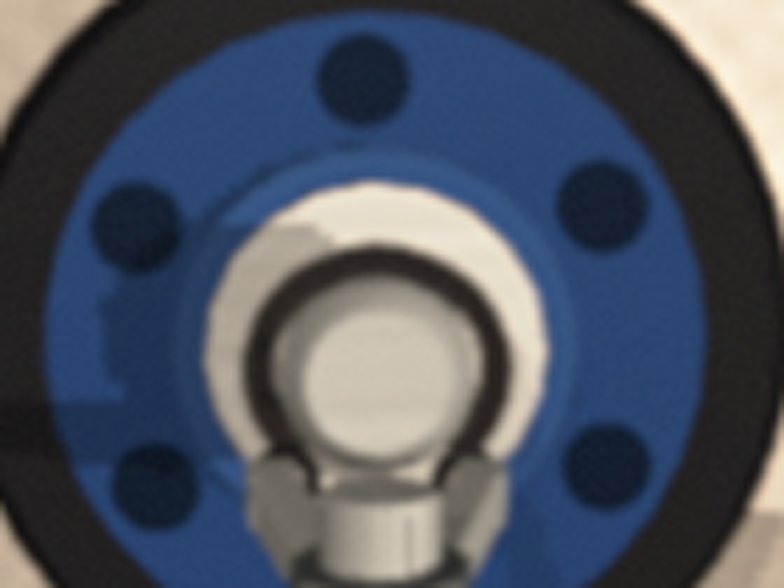

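servo_tool --moves '[[[0,-0.0,0,0.02,-0.02,0.2,2],[0,0,0,0,0,0.3,2],[0,0,0,0,0,0.3,2],[0,0,0,0,0,0.1,2],[0,0,0,0,0,0,2]]]' --force 60

```text
time: 18.52
ee_pos: [0.6144, -0.0012, 0.2018]
tcp_rot: [178.8, 0.2, 176.9]
wrist_force: [0.2, -0.6, -1.4]
opening: 0.0328
```

```bash
python3 tgt.py .067; python3 -c "
from h import *
shot('w19',(185,90,140,105),5.6)"
```

```text
t 18.52 pos [614.4  -1.2 201.8] rot [178.84   0.2  176.92] F [ 0.2 -0.6 -1.4] open 32.8 q [-0.6 13.2 16.1 92.6  1.1  2.4]
target [ 0.6138 -0.0016  0.1957]
turn [ 0.0002  0.0035 -0.0014] shift cm [ 0.059 -0.05   0.605]
t 18.52 pos [614.4  -1.2 201.8] rot [178.84   0.2  176.92] F [ 0.2 -0.6 -1.4] open 32.8 q [-0.6 13.2 16.1 92.6  1.1  2.4]
```

View pics/w19c.png

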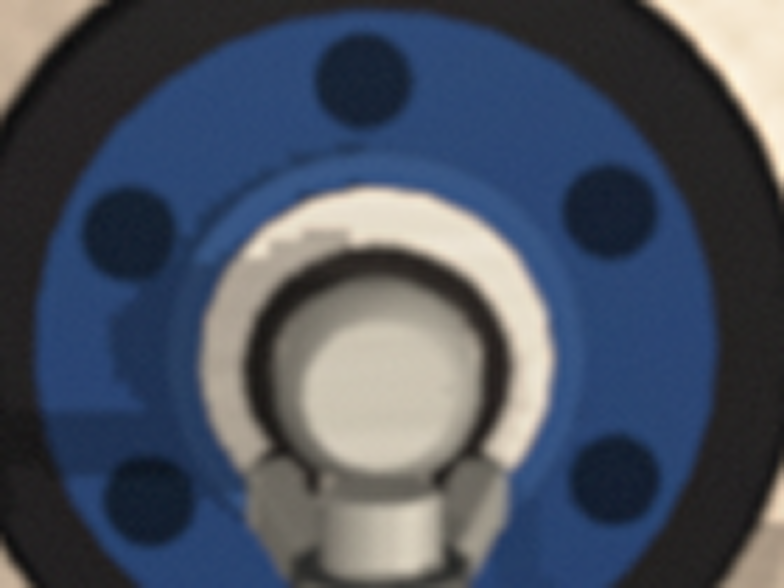

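servo_tool --moves '[[[0,0,0,0.02,-0.02,0.2,2],[0,0,0,0,0,0.2,2],[0,0,0,0,0,0,2]]]' --force 60

```text
time: 18.82
ee_pos: [0.6143, -0.0012, 0.1976]
tcp_rot: [178.8, 0.2, 176.9]
wrist_force: [1.6, -0.5, -2.5]
opening: 0.0321
```

servo_tool --moves '[[[0,0,0,0,0,0.15,2],[0,0,0,0,0,0,2]]]' --force 60

```text
time: 18.98
ee_pos: [0.6141, -0.0012, 0.1958]
tcp_rot: [178.8, 0.2, 176.9]
wrist_force: [-1.3, -0.7, -2.7]
opening: 0.0326
```

servo_tool --moves '[[[0,0,0,0,0,0.15,2],[0,0,0,0,0,0,2]]]' --force 60

```text
time: 19.15
ee_pos: [0.6142, -0.0011, 0.195]
tcp_rot: [178.8, 0.2, 176.9]
wrist_force: [-0.7, -0.1, -1.1]
opening: 0.0322
```

servo_tool --moves '[[[0,0,0,0,0,0.15,2],[0,0,0,0,0,0,2]]]' --force 60

```text
time: 19.32
ee_pos: [0.6146, -0.001, 0.1952]
tcp_rot: [178.8, 0.4, 176.9]
wrist_force: [-0.4, -0.2, -1.7]
opening: 0.0325
```

servo_tool --moves '[[[0,0,0,0,0,0.25,2]]]' --force 60

```text
time: 19.4
ee_pos: [0.6151, -0.0009, 0.1944]
tcp_rot: [178.8, 0.6, 176.9]
wrist_force: [-1.2, -0.3, 23.1]
opening: 0.0327
```

```bash
python3 -c "
from h import *
shot('w20',(185,90,140,105),5.6)
cv2.imwrite('pics/s20.png',cv2.resize(imaging.camera('scene')[180:280,200:330],None,fx=6,fy=6,interpolation=cv2.INTER_CUBIC))"
```

```text
t 19.4 pos [615.1  -0.9 194.4] rot [178.79   0.56 176.93] F [-1.2 -0.3 23.1] open 32.7 q [-0.6 12.8 14.8 91.4  1.2  2.4]
```

View pics/w20c.png

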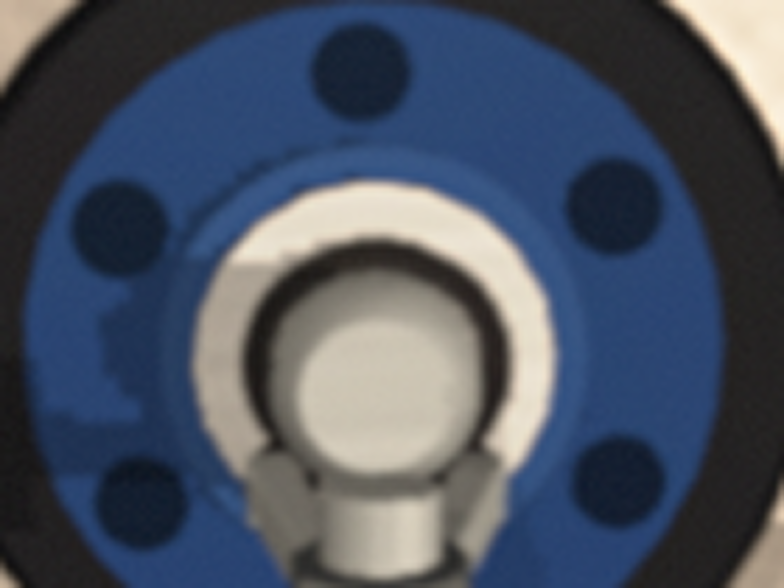

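View pics/s20.png

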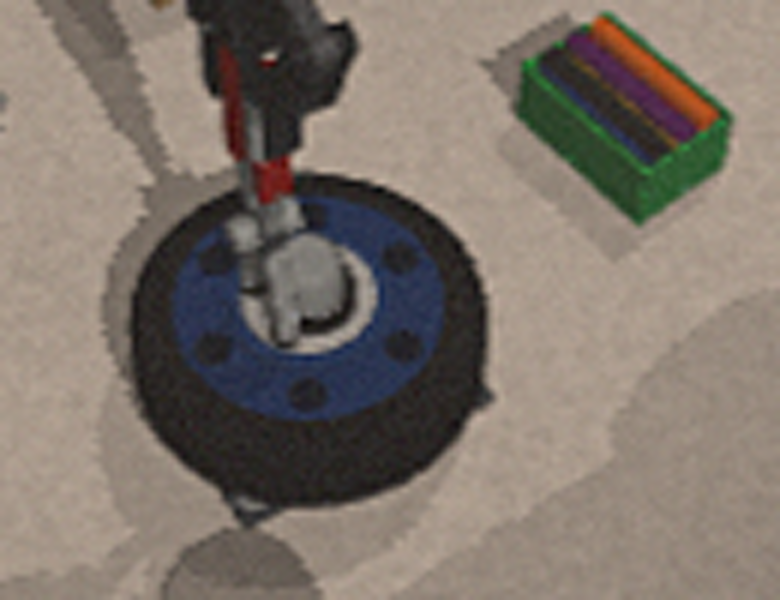

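servo_tool --moves '[[[0,0,0,0,0,0.2,3.6],[0,0,0,0,0,0.25,3.9],[0,0,0,0,0,0.25,4.2]]]' --force 60

```text
time: 19.75
ee_pos: [0.6164, -0.0011, 0.1929]
tcp_rot: [178.8, 1.1, 176.9]
wrist_force: [-1.5, -0.2, 16.0]
opening: 0.0421
```

servo_tool --moves '[[[0,0.004,0,0.05,0,0.25,4.5],[0,0.004,0,0.05,0,0.25,4.8],[0,0.004,0,0.05,0,0.25,5.1]]]' --force 60

```text
time: 20.0
ee_pos: [0.6169, -0.0014, 0.191]
tcp_rot: [178.9, 1.0, 176.9]
wrist_force: [0.0, -0.6, 15.3]
opening: 0.0512
```

servo_tool --moves '[[[0,0.002,0,0.03,0,0.25,5.4],[0,0.002,0,0.03,0,0.25,5.7],[0,0,0,0,0,0.25,5.9]]]' --force 30

```text
time: 20.25
ee_pos: [0.6186, -0.0018, 0.1886]
tcp_rot: [178.9, 1.3, 176.9]
wrist_force: [-0.0, -1.6, 16.0]
opening: 0.0592
```

```bash
python3 -c "
from h import *
shot('w21',(185,90,140,105),5.6)
"
```

```text
t 20.25 pos [618.6  -1.8 188.6] rot [178.89   1.3  176.89] F [-0.  -1.6 16. ] open 59.2 q [-0.7 12.5 13.7 89.9  1.   2.5]
```

View pics/w21c.png

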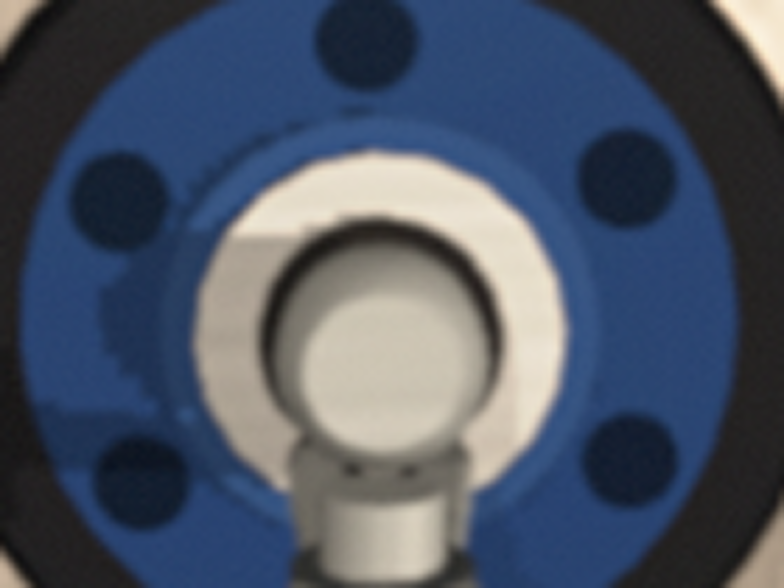

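servo_tool --moves '[[[0,0,0,0,0,0,6.0],[0,0,0,0,0,0,3],[0,0,0,0,0,0,3]]]' --force 20

```text
time: 20.55
ee_pos: [0.6187, -0.0018, 0.1889]
tcp_rot: [178.9, 1.4, 176.9]
wrist_force: [0.0, -0.1, -1.5]
opening: 0.0601
```

servo_tool --moves '[[[0,0,0,0,0,-0.2,3],[0,0,0,0,0,-0.3,3],[0,0,0,0,0,-0.4,3],[0,0,0,0,0,-0.5,3],[0,0,0,0,0,0,3]]]' --force 20

```text
time: 20.97
ee_pos: [0.6176, -0.002, 0.2023]
tcp_rot: [178.9, 1.2, 176.9]
wrist_force: [0.1, -0.2, -0.9]
opening: 0.0601
```

```bash
python3 -c "
from h import *
shot('w22',(155,80,200,150),4)
"
```

```text
t 20.97 pos [617.6  -2.  202.3] rot [178.89   1.16 176.9 ] F [ 0.1 -0.2 -0.9] open 60.1 q [-0.7 12.7 15.5 91.6  1.1  2.4]
```

View pics/w22c.png

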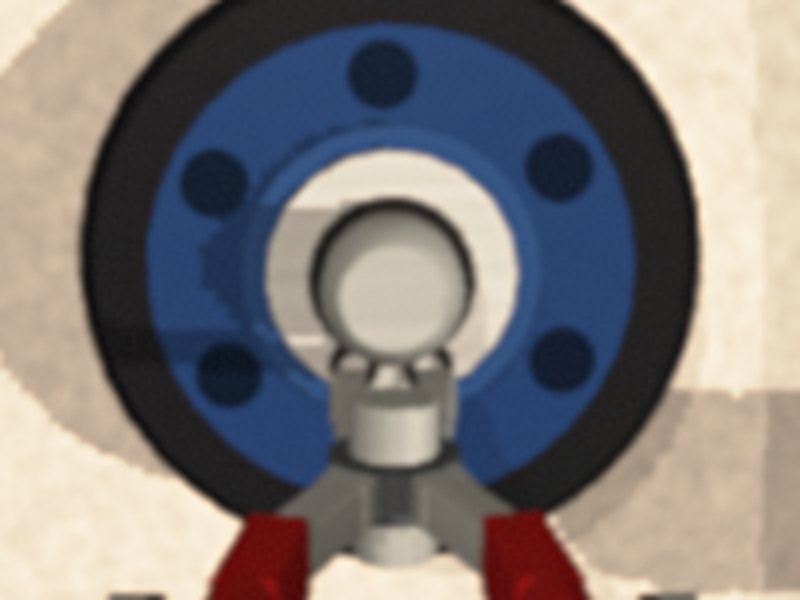

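servo_tool --moves '[[[0,0.005,0,0,0,-0.8,3],[0,0.005,0,0,0,-1.2,3],[-0.005,0.005,0,0,0,-1.3,3],[-0.005,0.005,0,0,0,-1.3,3],[-0.005,0,0,0,0,-1.0,3],[0,0,0,0,0,-0.6,3],[0,0,0,0,0,0,3],[0,0,0,0,0,0,3]]]' --force 20

```text
time: 21.68
ee_pos: [0.6168, -0.0034, 0.2651]
tcp_rot: [178.0, -0.2, 176.9]
wrist_force: [0.1, -0.1, -1.7]
opening: 0.0604
```

```bash
python3 -c "
from h import *
shot('w23',(155,80,200,150),4)
cv2.imwrite('pics/s23.png',cv2.resize(imaging.camera('scene')[180:280,200:330],None,fx=6,fy=6,interpolation=cv2.INTER_CUBIC))
"
```

```text
t 21.68 pos [616.8  -3.4 265.1] rot [ 1.7801e+02 -1.7000e-01  1.7693e+02] F [ 0.1 -0.1 -1.7] open 60.4 q [ -1.2  15.7  26.2 100.6   2.    1.8]
```

View pics/w23c.png

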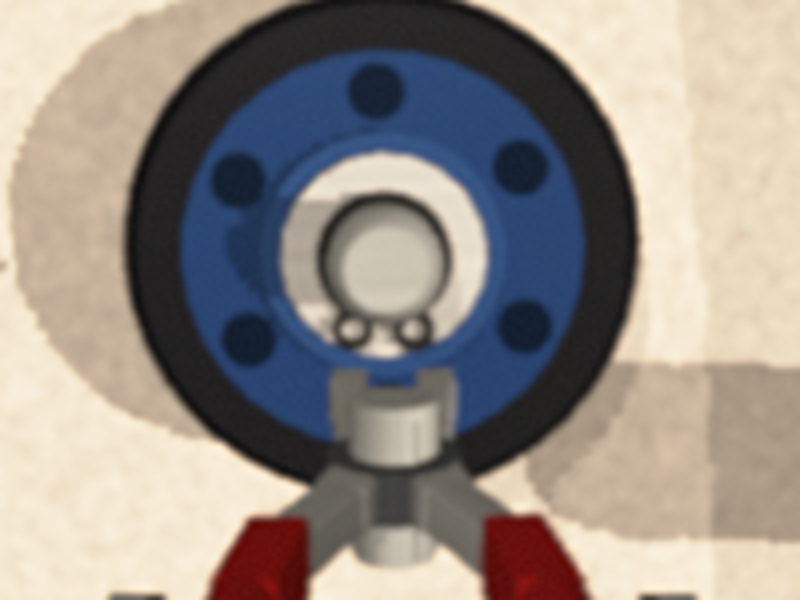

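View pics/s23.png

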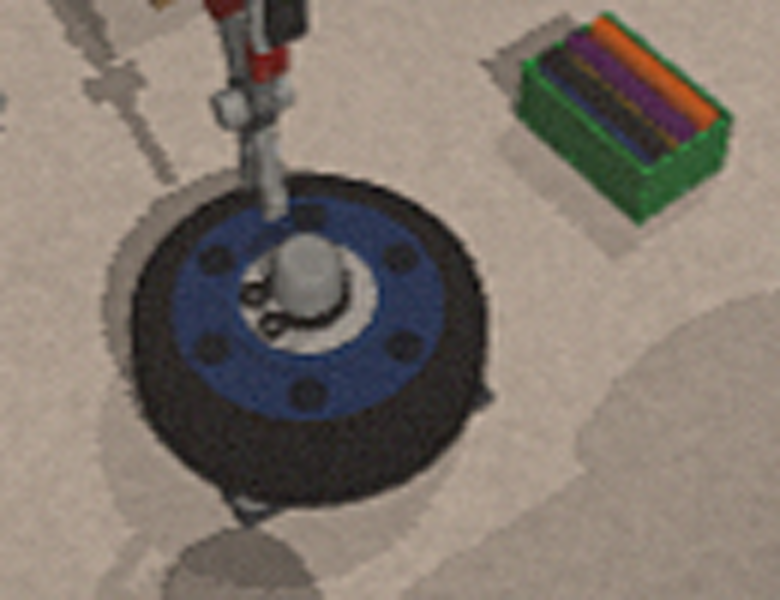

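servo_tool --moves '[[[0.005,0,-0.01,0.2,-0.8,0,3],[0.005,0,-0.01,0.5,-1.8,0,3],[0.005,0,-0.01,0.7,-2.5,0,3],[0.005,0,-0.01,0.7,-2.5,0,3],[0.005,0,-0.01,0.7,-2.5,0,3],[0.005,0,-0.01,0.7,-2.5,0,3],[0,0,-0.01,0.7,-2.5,0,3],[0,0,-0.01,0.7,-2.5,0,3],[0,0,-0.01,0.7,-2.5,0,3],[0,0,-0.01,0.7,-2.2,0,3],[0,0,0,0.5,-1.4,0,3],[0,0,0,0.2,-0.6,0,3]]]' --force 20

```text
time: 22.78
ee_pos: [0.5396, -0.2591, 0.2538]
tcp_rot: [179.9, -0.8, -176.4]
wrist_force: [0.2, -0.1, -1.4]
opening: 0.0599
```

```bash
cat > stt.py <<'E'
from h import *
import sys
z=float(sys.argv[1]);st()
Rt=R.from_euler('xyz',[180,0,182.9],degrees=True);s=np.array([.5112,-.2988,0]);p=s-Rt.apply([.003,-.0003,0]);p[2]=z
a,b=rel(p,Rt);print(p.round(4),"turn",a.round(4),"shift",b.round(3))
E
python3 - <<'E'
from h import *
c=json.load(open('w8.json'))
for u,v in [(337,220),(461,220),(461,268),(337,268)]: print(plane(c,155+u/4,100+v/4,.062,True))
E
python3 stt.py .2
```

```text
[ 0.50478315 -0.31780378  0.062     ]
[ 0.50291542 -0.28036315  0.062     ]
[ 0.51779954 -0.2794504   0.062     ]
[ 0.519691   -0.31725186  0.062     ]
t 22.78 pos [ 539.6 -259.1  253.8] rot [ 179.86   -0.83 -176.4 ] F [ 0.2 -0.1 -1.4] open 59.9 q [-25.5  13.4  22.1  99.5  -0.3 -29.1]
[ 0.5142 -0.2983  0.2   ] turn [ 0.0024 -0.0145  0.0122] shift [ 2.709 -3.77   5.415]
```

servo_tool --moves '[[[0.001,-0.007,0.006,1.0,-1.4,0.5,3],[0.001,-0.007,0.006,1.0,-1.4,0.5,3],[0,0,0,0.6,-0.8,0.5,3],[0,0,0,0,0,0.3,3],[0,0,0,0,0,0,3],[0,0,0,0,0,0,3]]]' --force 20

```text
time: 23.28
ee_pos: [0.5131, -0.2984, 0.2327]
tcp_rot: [179.9, -0.2, -177.1]
wrist_force: [0.4, 0.2, -1.5]
opening: 0.0601
```

```bash
python3 stt.py .2;python3 -c "
from h import *
shot('w24',(155,80,200,150),4)"
```

```text
t 23.28 pos [ 513.1 -298.4  232.7] rot [ 179.89   -0.2  -177.12] F [ 0.4  0.2 -1.5] open 60.1 q [-30.2  11.4  17.4  96.2  -0.  -33. ]
[ 0.5142 -0.2983  0.2   ] turn [ 0.002  -0.0034 -0.0004] shift [-0.116 -0.011  3.272]
t 23.28 pos [ 513.1 -298.4  232.7] rot [ 179.89   -0.2  -177.12] F [ 0.4  0.2 -1.5] open 60.1 q [-30.2  11.4  17.4  96.2  -0.  -33. ]
```

View pics/w24c.png

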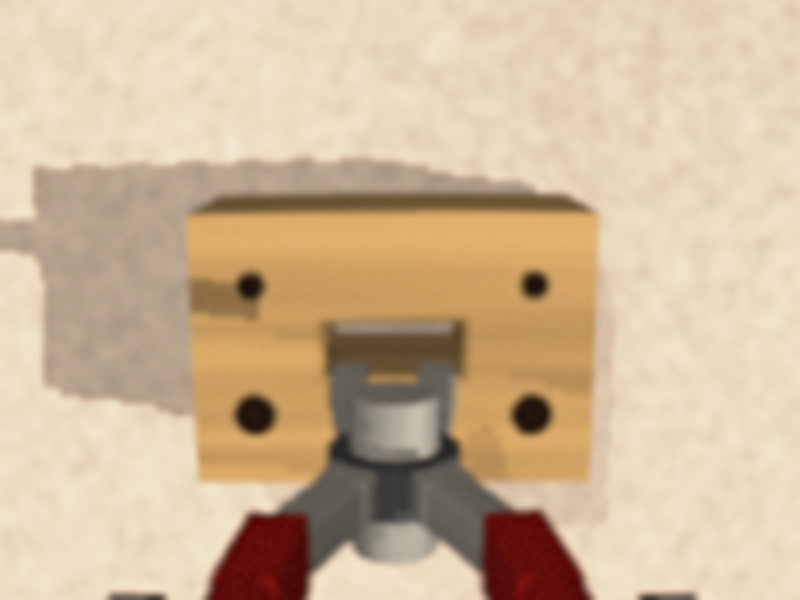

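Tips (crop 333–453, mid 393) line up with the slot (327–465, mid 396). Lowering.

servo_tool --moves '[[[0.002,-0.003,0,-0.11,0.0,0.5,3],[0,0,0,0,0,1.0,3],[0,0,0,0,0,1.0,3],[0,0,0,0,0,0.8,3],[0,0,0,0,0,0,3],[0,0,0,0,0,0,3]]]' --force 20

```text
time: 23.83
ee_pos: [0.5162, -0.2953, 0.1957]
tcp_rot: [180.0, -0.0, -176.9]
wrist_force: [0.4, -0.5, -1.0]
opening: 0.06
```

```bash
python3 stt.py .19;python3 -c "
from h import *
shot('w25',(155,80,200,150),4)"
```

```text
t 23.83 pos [ 516.2 -295.3  195.7] rot [ 1.7998e+02 -2.0000e-02 -1.7685e+02] F [ 0.4 -0.5 -1. ] open 60.0 q [-29.8  10.6  12.4  91.8   0.  -32.9]
[ 0.5142 -0.2983  0.19  ] turn [ 0.0004 -0.0003  0.0043] shift [ 0.22  -0.295  0.571]
t 23.83 pos [ 516.2 -295.3  195.7] rot [ 1.7998e+02 -2.0000e-02 -1.7685e+02] F [ 0.4 -0.5 -1. ] open 60.0 q [-29.8  10.6  12.4  91.8   0.  -32.9]
```

View pics/w25c.png

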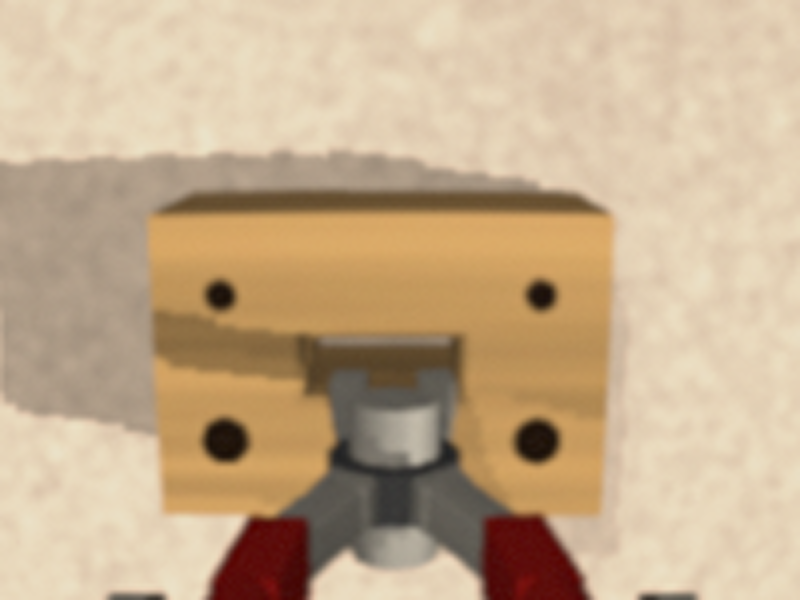

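servo_tool --moves '[[[0,0,0.004,0.22,-0.29,0,3],[0,0,0,0,0,0,3],[0,0,0,0,0,0,3]]]' --force 20

```text
time: 24.13
ee_pos: [0.5141, -0.2987, 0.1963]
tcp_rot: [180.0, 0.0, -177.1]
wrist_force: [-0.1, 0.1, -1.5]
opening: 0.0601
```

```bash
python3 stt.py .175
```

```text
t 24.13 pos [ 514.1 -298.7  196.3] rot [ 179.99    0.   -177.1 ] F [-0.1  0.1 -1.5] open 60.1 q [-30.2  10.6  12.4  91.8   0.  -33.1]
[ 0.5142 -0.2983  0.175 ] turn [ 0.0002  0.     -0.0001] shift [-0.01   0.034  2.125]
```

servo_tool --moves '[[[0,0,0,0,0,0.3,3],[0,0,0,0,0,0.5,3],[0,0,0,0,0,0.5,3],[0,0,0,0,0,0.5,3],[0,0,0,0,0,0.3,3],[0,0,0,0,0,0,3]]]' --force 20

```text
time: 24.63
ee_pos: [0.5142, -0.2992, 0.1736]
tcp_rot: [-180.0, 0.1, -177.1]
wrist_force: [0.2, 0.4, -0.6]
opening: 0.06
```

```bash
python3 stt.py .15
```

```text
t 24.63 pos [ 514.2 -299.2  173.6] rot [-1.7997e+02  6.0000e-02 -1.7714e+02] F [ 0.2  0.4 -0.6] open 60.0 q [-30.2  10.3   9.6  89.2   0.  -33.1]
[ 0.5142 -0.2983  0.15  ] turn [-0.0005  0.0011 -0.0007] shift [-1.000e-03  8.800e-02  2.364e+00]
```

servo_tool --moves '[[[0,0,0,0,0.08,0.3,3],[0,0,0,0,0,0.5,3],[0,0,0,0,0,0.6,3],[0,0,0,0,0,0.6,3],[0,0,0,0,0,0.6,3],[0,0,0,0,0,0.5,3],[0,0,0,0,0,0,3]]]' --force 20

```text
time: 25.22
ee_pos: [0.514, -0.2981, 0.1387]
tcp_rot: [-180.0, 0.0, -177.1]
wrist_force: [-0.4, -0.4, -1.3]
opening: 0.0599
```

```bash
python3 stt.py .132; python3 -c "
from h import *
shot('w26',(155,80,200,150),4)"
```

```text
t 25.22 pos [ 514.  -298.1  138.7] rot [-1.8000e+02  2.0000e-02 -1.7713e+02] F [-0.4 -0.4 -1.3] open 59.9 q [-30.1  10.1   5.6  85.4   0.  -33. ]
[ 0.5142 -0.2983  0.132 ] turn [-0.      0.0004 -0.0006] shift [-0.014 -0.028  0.667]
t 25.22 pos [ 514.  -298.1  138.7] rot [-1.8000e+02  2.0000e-02 -1.7713e+02] F [-0.4 -0.4 -1.3] open 59.9 q [-30.1  10.1   5.6  85.4   0.  -33. ]
```

View pics/w26c.png

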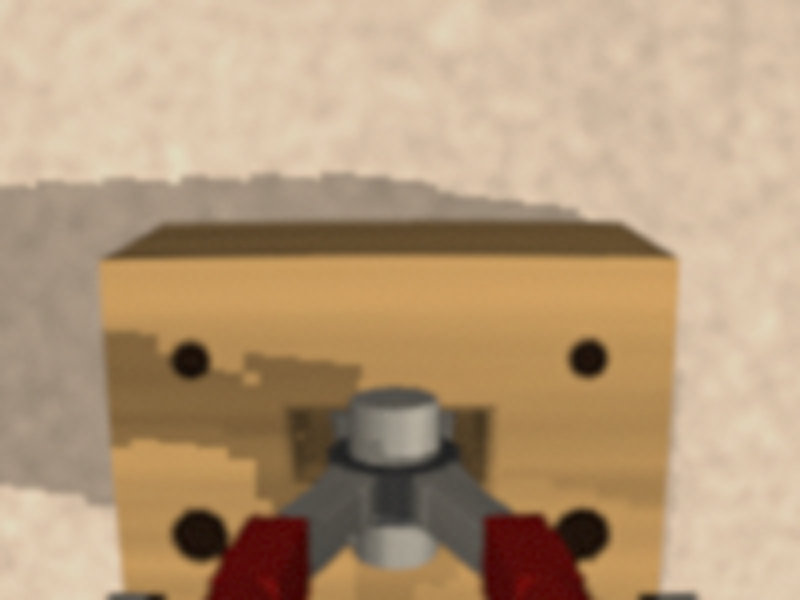

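Pliers are in the slot, still about 8 mm above seat. Lowering to contact.

servo_tool --moves '[[[0,0,0,0,0,0.3,3],[0,0,0,0,0,0.3,3],[0,0,0,0,0,0.1,3],[0,0,0,0,0,0.1,3]]]' --force 20

```text
time: 25.6
ee_pos: [0.5144, -0.2983, 0.1313]
tcp_rot: [-179.9, 0.1, -177.1]
wrist_force: [-0.2, -0.6, -1.8]
opening: 0.06
```

servo_tool --moves '[[[0,0,0,0,0,0.15,3]]]' --force 20

```text
time: 25.68
ee_pos: [0.5145, -0.2984, 0.13]
tcp_rot: [-179.9, 0.1, -177.1]
wrist_force: [-1.1, 0.6, 9.5]
opening: 0.0602
```

Bolt contact felt (9.5 N) at z = 0.130. Opening evenly and then backing up.

servo_tool --moves '[[[0,0,0,0,0,0,6.3],[0,0,0,0,0,0,7.0],[0,0,0,0,0,0,8.0],[0,0,0,0,0,0,8.5],[0,0,0,0,0,0,8.5],[0,0,0,0,0,0,8.5]]]' --force 20

```text
time: 26.18
ee_pos: [0.515, -0.2987, 0.1311]
tcp_rot: [-179.9, 0.2, -177.1]
wrist_force: [-0.1, -0.2, -0.4]
opening: 0.0851
```

```bash
python3 -c "
from h import *
shot('w27',(105,70,300,225),2.6)"
```

```text
t 26.18 pos [ 515.  -298.7  131.1] rot [-179.86    0.23 -177.14] F [-0.1 -0.2 -0.4] open 85.1 q [-30.1  10.1   4.6  84.3   0.  -33. ]
```

View pics/w27c.png

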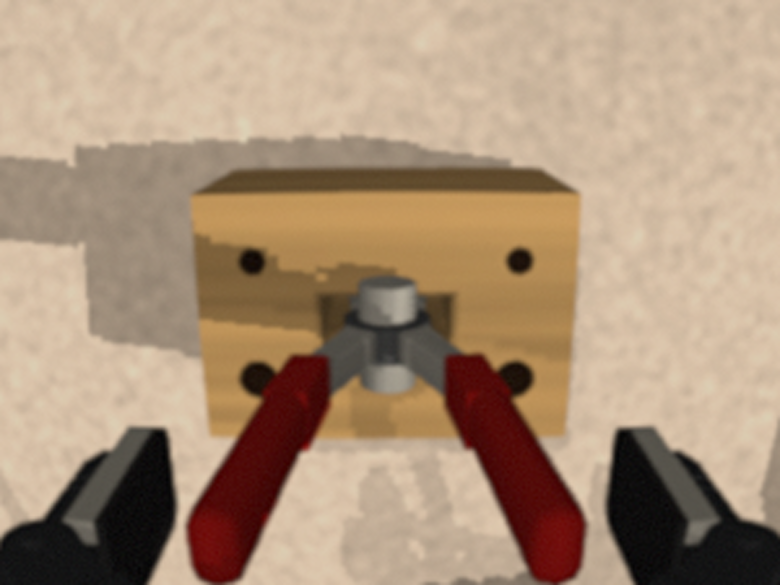

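Fingers are clear on both sides and the pliers are upright. Retreating straight up.

servo_tool --moves '[[[0,0,0,0,0,-0.8,8.5],[0,0,0,0,0,-1.5,8.5],[0,0,0,0,0,-2.0,8.5],[0,0,0,0,0,-2.0,8.5],[0,0,0,0,0,-2.0,8.5],[0,0,0,0,0,-2.0,8.5],[0,0,0,0,0,-2.0,8.5],[0,0,0,0,0,-1.0,8.5],[0,0,0,0,0,0,8.5],[0,0,0,0,0,0,8.5]]]' --force 20

```text
time: 27.07
ee_pos: [0.5134, -0.2978, 0.2745]
tcp_rot: [-179.8, 0.3, -177.1]
wrist_force: [1.3, 0.3, -0.6]
opening: 0.0846
```

```bash
python3 -c "
from h import *
o,c,i=shot('w28',(130,90,266,200),2)
a=cv2.imread('pics/w28c.png')
s=imaging.camera('scene');cv2.imwrite('pics/s28.png',s)
b=cv2.resize(s[100:280,130:330],None,fx=3.5,fy=3.5,interpolation=cv2.INTER_CUBIC);cv2.imwrite('pics/s28c.png',b[:600,:800])
"
```

```text
t 27.07 pos [ 513.4 -297.8  274.5] rot [-179.83    0.28 -177.14] F [ 1.3  0.3 -0.6] open 84.6 q [-30.1  12.1  23.  100.5   0.  -33. ]
```

View pics/w28c.png

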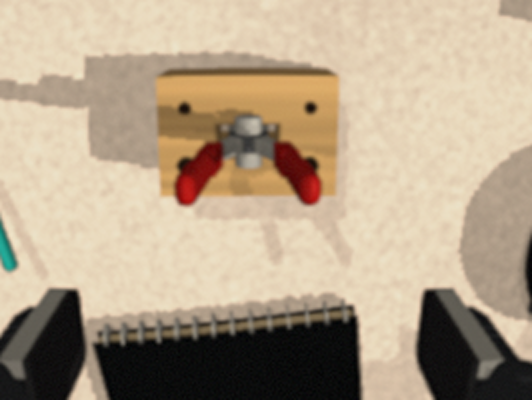

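View pics/s28c.png

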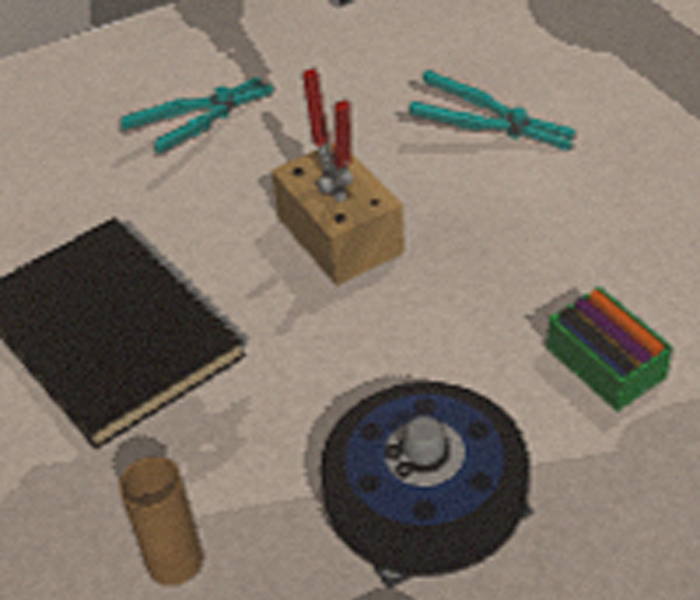

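Run:
```python
from h import *
c=json.load(open('w23.json'))
a=plane(c,155+352/4,80+330/4,.068,True);b=plane(c,155+413/4,80+330/4,.068,True);m=(a+b)/2
print(np.linalg.norm(a-b),m, "dist to axle",np.linalg.norm(m[:2]-[.5933,0]))
s0=cv2.imread('pics/scene0.png');s1=cv2.imread('pics/s28.png')
print(bot.job_done())
```

```text
0.017828517232720425 [ 0.61525323 -0.00093681  0.068     ] dist to axle 0.02197321232782756
the job is handed in; nothing more can be done
None
```

I took the pliers from the stand and spread the ring in the tray by its eyes. I slid it over the axle until it pressed on the washer at 23 N. Then I let it close while pressing down, and hung the pliers back in the slot. I handed the job in at about 27 s; it gives no verdict.

- **Ring:** It looks closed and level in the groove. The eyes measured 17.8 mm apart (18 mm free) and their midpoint 22 mm from the axle axis (21 mm expected), all within measurement error. I had no direct reading of the ring's joint angles.
- **Pliers:** They hang upright with the bolt across the top of the stand. I felt it land at 9.5 N before letting go.
- **Other objects:** The sketchbook, tube and pen box show no visible move in the last scene view. I did not re-check the flask in that view, but the arm stayed well clear of it.

No check failed. The tool drifted by 3–5 mm sideways after some quick moves and tilted about 1° during the press. I corrected this before the fits that mattered.

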